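# Register a half-printed panel in the spraying jig

## Robot

A 7-joint arm with a two-finger parallel gripper is mounted at the origin on the work surface. World frame = base frame: x ahead of the robot, y to its left, z up, the work surface at z = 0. Lengths are in m, angles in rad, forces in N, time in s.
With the tool pointing down it reaches from about 0.4 to 0.85 m from the base axis. Payload 10.4 kg.
Tool frame: the origin (TCP) lies at the very end of the fingers, on their centre line; the grasp point (between the pads) lies 19 mm behind it; z points along the fingers, y is the direction in which the jaws open and shut (so a half turn about z gives the same grasp; the last joint's range is limited). The gripper opens to 87 mm and grips with 3 to 60 N. Pads are 19 mm wide; open, the fingers measure 117 mm over their backs; the gripper's body (75 mm by 190 mm) begins 51 mm behind the grasp point.
Start: joints at [1.176, 0.332, -0.065, 1.46, 0.022, 1.35, -0.088], TCP at [0.227, -0.582, 0.183] pointing down, gripper open.
Joint ranges: [-2.6, 2.6], [-0.5, 2.12], [-1.47, 1.34], [0.16, 2.42], [-1.27, 4.41], [0.06, 2.06], [-2.6, 2.6]. Speed limits (rad/s): [2.22, 2.22, 2.79, 2.79, 3.14, 3.14, 3.14].

## Interface

Orientations are given as a unit quaternion [x, y, z, w].
In Python, from bench import r gives the robot as it stands.
- The arm moves only by the tool move_arm, never from a script. Its argument "deltas" is a list of rows, each a list of 5 numbers: the gripper's target within -1 to 1 (fully open at 1, half-way at 0, shut at -1), then the shift along the tool's x, y, z as a fraction of full scale, then the turn about the tool's z as a fraction of full scale. A call has 1 to 12 rows; each row shifts and turns the commanded pose from where the row before left it, along the tool's axes as they then stand; what a row does not reach is not made up. Full scale, the value 1, is 2.5 cm for a shift and 90 degrees for a turn. A row lasts 1/12 s, in which the tool goes at most 41.7 mm and 7.16 degrees, less where a joint would pass 70% of its speed; a pose out of reach is approached as far as the arm can. A call with a number of a shift or a turn outside -1 to 1 is refused whole. A call with a gripper value outside its range is refused whole. The fingers move at their own pace and stop on an object; "squeeze" is the grip in N (left out, the last holds). Time passes only in rows, so rows that do not move let the fingers close. It gives the time, the measured TCP pose, the force and the opening at its end, in the units of the state.
- r.read_state(): the state, without advancing time (a new reading comes with each control period).
- r.camera(name): name is "scene" or "top"; returns the picture (420x560x3 uint8, red, green, blue); there is no depth.
- r.camera_info(name): a dict with "K" (3x3 intrinsics, pixels), "k1" (the pictures are not rectified: a ray, as slopes to the right and down, at radius r is drawn at 1 + k1 r^2 times it, then the intrinsics apply), "R" (3x3) and "t" (3): a world point X has camera coordinates R X + t. Camera axes: x right, y down, z forward; pixel columns grow to the right and rows downward; lengths in m; the calibration is good to about 2 mm. A picture is of the moment at which its call begins. camera_info takes no time and is no camera call.
- r.close_job(): hands the job in, once; it reports no verdict.
Trained networks look in the newest picture that a camera, given by its name, has taken for a name from the list of things; names that differ only in an ending like _2 or _b are one class to them, and where a whole thing is asked for, a point or a joint stands for the part that bears it (a point fixed in the world has none). Each returns a list of dicts, best first, with "confidence" (0 to 1); they miss things now and then, are a little off and sometimes report something else, mostly with a low value. They report only what shows in the picture. A call takes as long as a camera call. They do not tell look-alikes from the thing itself.
- r.boxes_of(camera, label): "position" ([x, y, z] in m, in the coordinates of the camera as it stood for that picture, good to about 4 mm: the middle of the surface that is visible of it).
- r.tip_of(camera, label): "position" ([x, y, z] in m, in the coordinates of the camera as it stood for that picture, good to about 4 mm: a listed point, or the origin of a listed thing).
The state is a dict: "time": time; "joint_positions": joint angles; "joint_vel": joint speeds; "joint_torque": joint torques, N m; "ee_pos": TCP position; "eef_rot": TCP orientation; "ft_force": force on the tool from outside, world axes, zero at the start; "torque": the same for the moment, N m; "width": finger opening in m.
Only numpy, scipy, OpenCV 4.12 (cv2) and the standard library are available. Lean on these libraries where they do the work, as an engineer would, in place of code of your own. Each camera call takes 0.05 s, during which the arm holds its last target.

## Task

The half-printed turquoise panel is tucked under the bottle riser and is too wide and too thin to pick up: touch down softly on its face, draw it out and slide it flat across the bench into the aluminium jig for its second colour. Bring it gently fully home, its far long edge under the lip against the back fence and its left short edge against the side stop, then swing the red-knobbed clip square across its near edge and let go. The coating marks easily, so never lean on it or jam it against the jig, and do not disturb the paint bottles, the ink roller or the glove box.

Things in the scene. Friction and masses are not known exactly. Their poses are not given: they have to be found in the camera images.
- panel: loose turquoise coated aluminium panel with black printed bars, a flat plate 120 (its x) x 180 (its y) x 3 mm, about 0.18 kg, lying on the bench. Origin: centre of its underside. At the start 75 to 100 mm of its +y end sticks out of the riser. Its coating is marked by a fingertip force above 25 N, or by more than 15 N between it and the jig
- panel_top (a point): centre of the panel's top face, 3 mm above its underside. The panel slides easily on the plastic-covered bench (friction about 0.25; fingertips hold it better): touch down slowly (under 10 mm/s), then a press of 6 to 12 N drags it along without turning it. It hardly turns with the wrist, but swings square under the fingertips when a corner of it is pushed against a fence
- panel_home (a point): corner of the panel at its own (+60, +90) mm, half-way up: the one that goes into the jig's inner corner (+x = far, +y = left)
- panel_back (a point): corner of the panel at its own (+60, -90) mm, half-way up: the other end of the far long edge
- panel_front (a point): corner of the panel at its own (-60, +90) mm, half-way up: the other end of the left short edge
- riser: fixed plywood bottle riser, 240 (its x) x 170 (its y) x 52 mm high, with paint bottles standing on it. Origin: under its centre, on the bench. Its roof is 12 mm thick and 40 mm clear of the bench; it stands on two side walls 12 mm thick at x = -114 and +114 mm and is open at both y ends; the panel sticks out of the +y end (y = +85 mm)
- jig: fixed aluminium registration jig screwed to the bench (the pale sheet under it is level with the bench). Origin: the inner corner of its two stops, at bench height; +x far, +y left. A seated panel lies square with it, its centre at (-60, -90) mm, its axes along the jig's. Its bed is open at -x and -y; only the clip's foot, 20 mm in diameter, stands there, at (-152, -30) mm
- jig_fence (a point): middle of the back fence's face, at bench height, at (0, -90) mm in the jig. The fence is a bar 9 mm high, its face at x = 0 from y = -190 to +22 mm; a lip on it reaches 8 mm over the bed (to x = -8 mm) from y = -190 to 0, its underside 5.5 mm up
- jig_stop (a point): middle of the side stop's face, at bench height, at (-45, 0) mm in the jig. The stop is a bar 9 mm high without a lip, its face at y = 0 from x = -90 to 0 mm
- clip (a joint): angle of the stiff swivelling clip in rad: about 0 to 0.4 at the start; 0 = parked beside the bed, pointing along the jig's +y; turning clockwise from above to 1.571 (end stop) = along the jig's +x, square over the near edge of a seated panel. It stays where it is left. Bar 62 x 18 x 5 mm, underside 5.5 mm above the bench: it passes over the panel without touching. About 3 N at the knob turns it
- clip_knob (a point): centre of the clip's red knob: an upright cylinder 14 mm in diameter, 26 mm tall, from 10.5 to 36.5 mm above the bench, 42 mm from the pivot
- clip_pivot (a point): the clip's pivot axis, 5.5 mm above the bench
- bottle_black: loose black paint bottle standing on the riser, 50 mm in diameter, 115 mm high; origin at the centre of its foot; leave alone
- bottle_blue: loose blue paint bottle standing on the riser, 50 mm in diameter, 115 mm high; origin at the centre of its foot; leave alone
- roller: loose ink roller lying on the bench to the left of the jig: dark drum 130 mm long and 40 mm in diameter along its y, wooden handle along its -x to 185 mm; origin on the bench under the drum's middle; leave alone
- glove_box: loose purple and white glove box lying on the bench to the left, nearer the robot than the jig, 120 (its x) x 240 (its y) x 70 mm high; origin at the centre of its underside; leave alone
Mind the look-alikes: they are no part of the job. Of the things shaped like the panel, the turquoise one is meant.

How it is judged:
By the outcome, as a careful person would: the job done as asked, in the order asked, and still so for the second after the job is handed in, with the robot touching nothing.
It also fails if it takes over 72 s, if anything falls off the work surface, if the arm or the gripper's body presses on something with over 40 N, if the wrist force passes 120 N, or if a joint passes its speed limit or range.

## Working session

There is one attempt and no reset: what is moved stays moved. The work goes in short steps, Python scripts to look and compute and a tool call to move; the robot and the scene stay as the last step left them, time stands still between calls to the robot, and variables do not carry over. Pictures are saved under pics/ and viewed, and the job is handed in when it is done.

Besides the shell and the picture viewer there is one more tool, called after "Emit:" as name([rows], argument=value, ...), one row to a line, values as JSON. move_arm: Moves the arm, as the interface text tells. Shift numbers are shares of 2.5 cm and turn numbers shares of 90 degrees, none past 1 either way. Its arguments: {"type":"object","properties":{"deltas":{"type":"array","items":{"type":"array","items":{"type":"number"}}},"squeeze":{"type":"number"}},"required":["deltas"]}

```bash
ls; mkdir -p pics
python3 - <<'E'
from bench import r
import cv2,numpy as np
for n in ("scene","top"):
    im=r.camera(n); cv2.imwrite(f"pics/{n}0.png",im[:,:,::-1])
    ci=r.camera_info(n); print(n,{k:np.round(v,4).tolist() for k,v in ci.items()})
print(r.read_state())
E
```

```text
pics
scene {'K': [[476.4726, 0.0, 281.5625], [0.0, 476.4726, 210.1705], [0.0, 0.0, 1.0]], 'k1': -0.0757, 'R': [[-0.4821, 0.8759, 0.017], [0.6195, 0.3546, -0.7003], [-0.6195, -0.3271, -0.7136]], 't': [0.3112, -0.2541, 1.6952]}
top {'K': [[391.2649, 0.0, 280.9643], [0.0, 391.2649, 203.3831], [0.0, 0.0, 1.0]], 'k1': -0.0928, 'R': [[-0.0145, -0.9999, 0.0018], [-0.9913, 0.0142, -0.1311], [0.1311, -0.0037, -0.9914]], 't': [-0.056, 0.494, 1.3855]}
{'time': 0.1, 'joint_positions': array([ 1.17640527,  0.33279361, -0.06471816,  1.4608402 ,  0.02161874,
        1.34989782, -0.08848472]), 'joint_vel': array([ 0.00075606, -0.00176845,  0.00241629, -0.0016902 ,  0.0014254 ,
        0.0016428 ,  0.00070466]), 'joint_torque': array([ 2.16058528e-03, -6.24547577e+01,  2.53938662e-02, -3.90715742e+01,
       -6.13454869e-02,  3.66270065e-02,  9.98988071e-05]), 'ee_pos': array([ 0.22691084, -0.58193795,  0.18185117]), 'eef_rot': array([ 9.82765815e-01,  1.84853906e-01, -1.48161256e-04, -6.03436852e-04]), 'ft_force': array([ 3.35278865e-01,  2.80324308e-04, -1.05481218e-01]), 'torque': array([ 0.026895  , -0.02035185,  0.01116467]), 'width': 0.08703940645275293}
```

View pics/scene0.png

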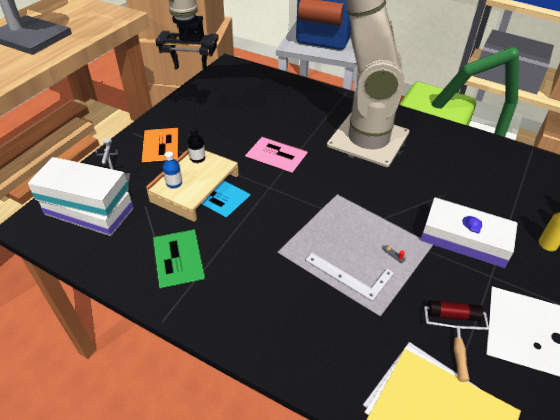

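View pics/top0.png

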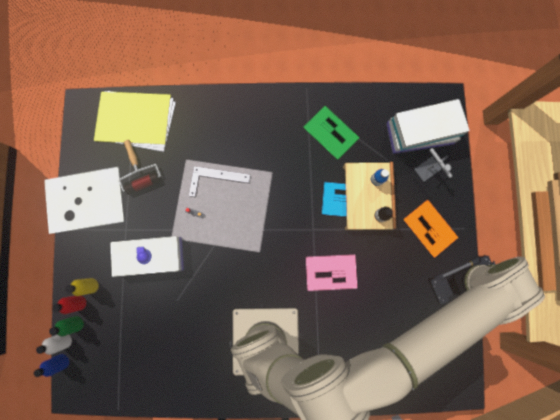

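```bash
cat > h.py <<'E'
from bench import r
import cv2,numpy as np
from scipy.spatial.transform import Rotation as Rt
def w(cam,p):
    ci=r.camera_info(cam); return np.array(ci["R"]).T@(np.array(p)-np.array(ci["t"]))
def proj(cam,X):
    ci=r.camera_info(cam); c=np.array(ci["R"])@np.array(X)+np.array(ci["t"]); s=c[:2]/c[2]
    s=s*(1+ci["k1"]*(s@s)); K=np.array(ci["K"]); return np.array([K[0,0]*s[0]+K[0,2],K[1,1]*s[1]+K[1,2]])
def unproj(cam,uv,z):
    ci=r.camera_info(cam);K=np.array(ci["K"]);d=np.array([(uv[0]-K[0,2])/K[0,0],(uv[1]-K[1,2])/K[1,1]])
    s=d.copy()
    for _ in range(20): s=d/(1+ci["k1"]*(s@s))
    R=np.array(ci["R"]);o=-R.T@np.array(ci["t"]);v=R.T@np.array([s[0],s[1],1]); return o+v*(z-o[2])/v[2]
E
python3 - <<'E'
from h import *
for c in ("top","scene"):
    for l in ["panel_top","panel_home","panel_back","panel_front","riser","jig","jig_fence","jig_stop","clip_knob","clip_pivot","bottle_black","bottle_blue","roller","glove_box"]:
        for d in r.tip_of(c,l)[:3]:
            X=w(c,d["position"]); print(c,l,round(d["confidence"],2),np.round(X,4),np.round(proj(c,X)))
print(r.read_state()["time"])
E
```

```text
top panel_top 0.93 [ 0.244  -0.244   0.0036] [332. 272.]
top panel_top 0.93 [ 0.7697 -0.2607  0.0061] [332. 131.]
top panel_top 0.63 [ 0.4013 -0.6178  0.0064] [430. 227.]
top panel_home 0.97 [ 0.8742 -0.2377  0.001 ] [325. 106.]
top panel_home 0.94 [ 0.578  -0.2213  0.0058] [323. 181.]
top panel_home 0.93 [ 0.1871 -0.3306  0.0011] [356. 287.]
top panel_back 0.86 [ 0.747  -0.3663 -0.0026] [359. 138.]
top panel_back 0.82 [ 0.1763 -0.1607  0.004 ] [309. 291.]
top panel_back 0.79 [ 0.4325 -0.5159  0.0034] [403. 219.]
top panel_front 0.87 [ 0.7936 -0.1575  0.0036] [305. 126.]
top panel_front 0.74 [ 0.3598 -0.722  -0.0033] [457. 237.]
top panel_front 0.69 [ 4.563e-01 -2.158e-01  3.000e-04] [322. 214.]
top riser 0.93 [ 0.5138 -0.3869  0.0029] [368. 198.]
top jig 0.75 [ 6.200e-01  2.464e-01 -6.000e-04] [198. 172.]
top jig_fence 0.62 [ 0.6006  0.1558 -0.0046] [222. 177.]
top clip_knob 0.57 [0.4734 0.278  0.0235] [188. 210.]
top clip_pivot 0.78 [0.4621 0.2377 0.0068] [200. 214.]
top bottle_blue 0.78 [ 0.5738 -0.4116  0.0509] [377. 179.]
top roller 0.84 [ 0.5819  0.4572 -0.0015] [143. 183.]
top
[... 929 characters left out ...]
[369. 293.]
scene jig_fence 0.61 [0.6009 0.1549 0.0031] [340. 274.]
scene jig_fence 0.29 [0.4761 0.2772 0.0282] [401. 254.]
scene jig_stop 0.82 [0.5743 0.2563 0.0033] [380. 282.]
scene clip_knob 0.68 [0.4733 0.2764 0.0259] [401. 254.]
scene clip_knob 0.28 [ 0.5756 -0.4147  0.0541] [173. 183.]
scene clip_knob 0.2 [ 0.5056 -0.3109  0.0014] [216. 193.]
scene clip_pivot 0.9 [0.4593 0.2373 0.0083] [388. 249.]
scene bottle_black 0.56 [ 0.4384 -0.4157  0.0564] [199. 157.]
scene bottle_blue 0.92 [ 0.5758 -0.4146  0.0546] [173. 183.]
scene roller 0.9 [0.5778 0.4546 0.0006] [452. 315.]
scene glove_box 0.95 [ 0.3131  0.4217 -0.0017] [464. 241.]
scene glove_box 0.4 [0.4596 0.2372 0.0061] [388. 250.]
1.5
```

Run:
```python
import cv2,numpy as np
t=cv2.imread("pics/top0.png"); s=cv2.imread("pics/scene0.png")
cv2.imwrite("pics/c1.png",cv2.resize(t[150:250,310:410],(600,600),interpolation=cv2.INTER_CUBIC))
cv2.imwrite("pics/c2.png",cv2.resize(t[150:260,165:285],None,fx=5,fy=5,interpolation=cv2.INTER_CUBIC))
cv2.imwrite("pics/c3.png",cv2.resize(s[190:315,270:440],None,fx=4.5,fy=4.5,interpolation=cv2.INTER_CUBIC))
cv2.imwrite("pics/c4.png",cv2.resize(s[120:240,140:260],None,fx=5,fy=5,interpolation=cv2.INTER_CUBIC))
```

```text
(no output)
```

View pics/c1.png

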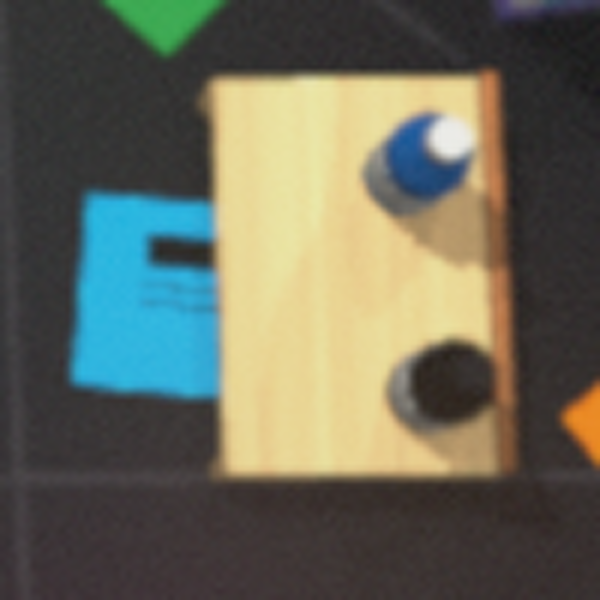

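View pics/c2.png

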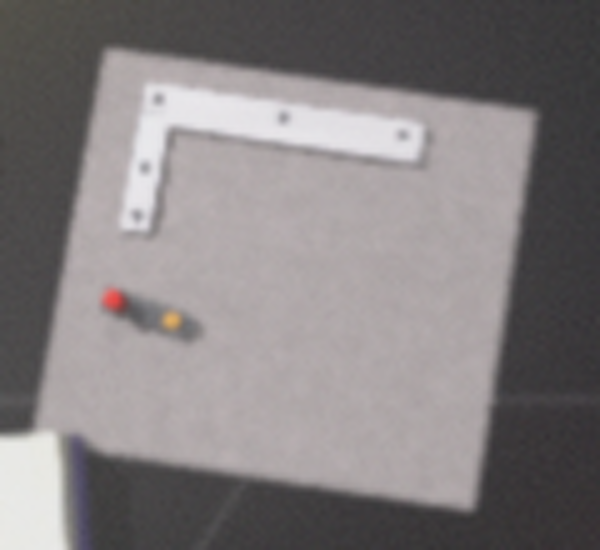

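View pics/c3.png

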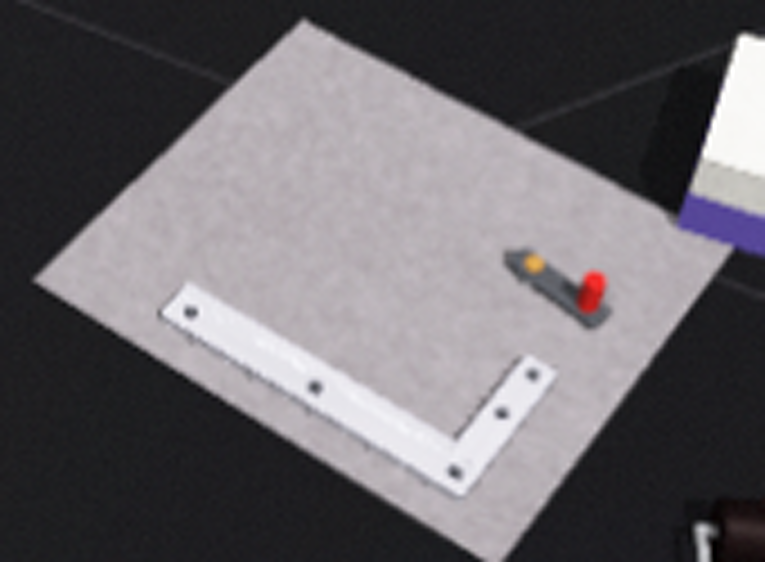

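View pics/c4.png

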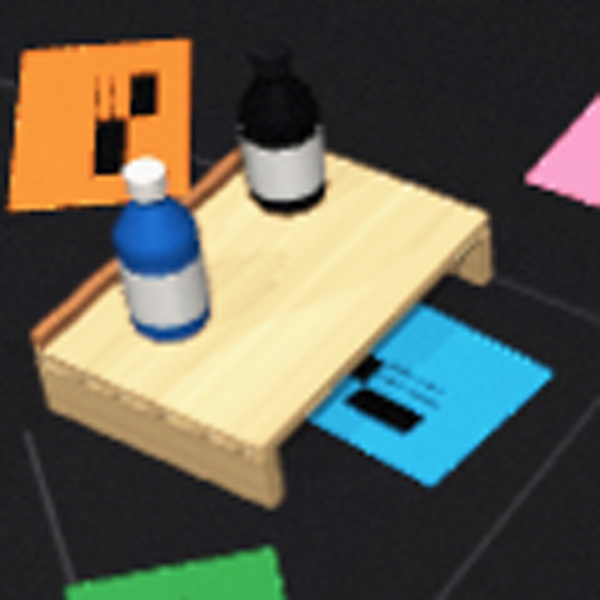

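```bash
cat >> h.py <<'E'
JIG=[0.620,0.246,-0.215]
def T(pose,p):
    c,s=np.cos(pose[2]),np.sin(pose[2]); return np.array([pose[0]+c*p[0]-s*p[1],pose[1]+s*p[0]+c*p[1],p[2] if len(p)>2 else 0])
JL=[[(-.008,-.19,.009),(-.008,0,.009)],[(-.008,0,.009),(-.09,0,.009)],[(0,-.19,.009),(-.008,-.19,.009)]]
def draw(img,cam,pose,lines,sc,x0,y0,col):
    for a,b in lines:
        pa,pb=[tuple(int(round(v)) for v in ((proj(cam,T(pose,p))+.5-[x0,y0])*sc-.5)*8) for p in (a,b)]
        cv2.line(img,pa,pb,col,1,cv2.LINE_AA,3)
def crop(im,x0,y0,x1,y1,sc): return cv2.resize(im[y0:y1,x0:x1],None,fx=sc,fy=sc,interpolation=cv2.INTER_CUBIC)
PL=[[(.06,.09,.003),(.06,-.09,.003)],[(.06,.09,.003),(-.06,.09,.003)],[(-.06,.09,.003),(-.06,-.09,.003)],[(-.06,-.09,.003),(.06,-.09,.003)]]
E
python3 - <<'E'
from h import *
t=cv2.imread("pics/top0.png"); s=cv2.imread("pics/scene0.png")
P=[.5122,-.3085,-.045]
a=crop(t,180,155,260,225,7);draw(a,"top",JIG,JL,7,180,155,(0,0,255));cv2.imwrite("pics/o1.png",a)
a=crop(s,295,245,405,325,6);draw(a,"scene",JIG,JL,6,295,245,(0,0,255));cv2.imwrite("pics/o2.png",a)
a=crop(t,310,160,410,240,6);draw(a,"top",P,PL,6,310,160,(0,0,255));cv2.imwrite("pics/o3.png",a)
a=crop(s,180,150,280,230,6);draw(a,"scene",P,PL,6,180,150,(0,0,255));cv2.imwrite("pics/o4.png",a)
A=np.vstack([np.hstack([cv2.resize(cv2.imread(f"pics/o{i}.png"),(400,300)) for i in p]) for p in ((1,2),(3,4))]);cv2.imwrite("pics/o.png",A)
E
```

```text
(no output)
```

View pics/o.png

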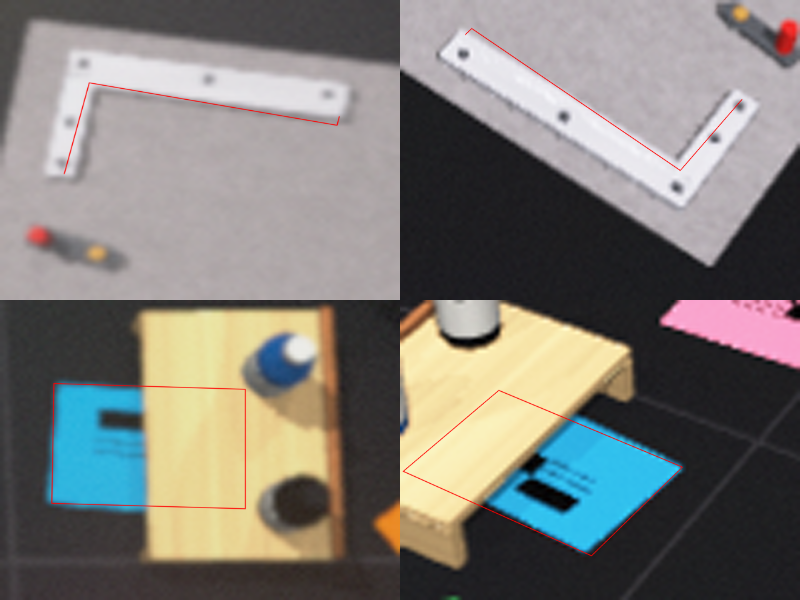

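View pics/o1.png

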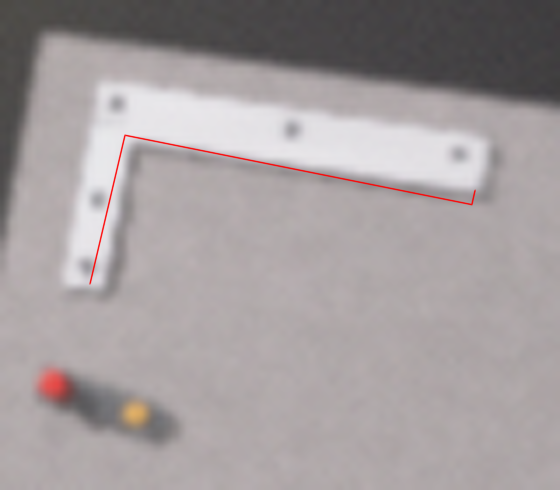

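View pics/o2.png

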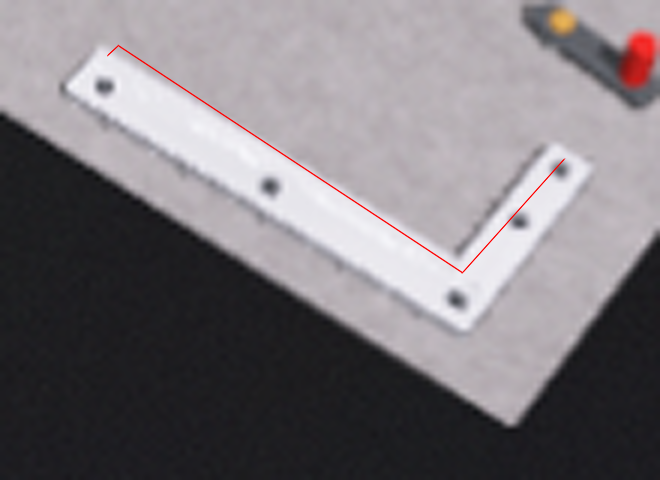

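```bash
cat > fit.py <<'E'
from h import *
from scipy.optimize import least_squares
def px(pts,sc,x0,y0): return [((u+.5)/sc+x0-.5,(v+.5)/sc+y0-.5) for u,v in pts]
obs=[("top",0,px([(180,148),(300,164),(420,181)],7,180,155)),("top",1,px([(127,170),(118,220),(110,265)],7,180,155)),("top",2,px([(485,180)],7,180,155)),
("scene",0,px([(180,90),(300,162),(420,234)],6,295,245)),("scene",1,px([(475,235),(510,189),(535,157)],6,295,245))]
def res(P,cams=("top","scene")):
    o=[]
    for cam,k,pts in obs:
        if cam not in cams: continue
        for p in pts:
            X=unproj(cam,p,.009);c,s=np.cos(P[2]),np.sin(P[2]);dx,dy=X[0]-P[0],X[1]-P[1]
            q=[c*dx+s*dy,-s*dx+c*dy]; o.append([q[0]+.008,q[1],q[1]+.19][k]*1000)
    return np.array(o)
for cams in (("top",),("scene",),("top","scene")):
    f=least_squares(lambda P:res(P,cams),[.62,.246,-.15]);print(cams,np.round(f.x,4),np.round(f.fun,1))
for P in ([.62,.246,-.15],f.x): print(T(P,(0,-.09)),T(P,(-.045,0)),T(P,(-.152,-.03)))
E
python3 fit.py
python3 - <<'E'
from h import *
for c in ("top","scene"):
    for l in ["jig","jig_fence","jig_stop","clip_pivot","clip_knob"]:
        for d in r.tip_of(c,l)[:1]:
            print(c,l,round(d["confidence"],2),np.round(w(c,d["position"]),4))
E
```

```text
('top',) [ 0.6167  0.2424 -0.1563] [-0.2  0.2  0.1 -0.   0.1  0.2 -0.3]
('scene',) [ 0.6131  0.2414 -0.1624] [-0.1 -0.   0.1  0.4 -0.1 -0.3]
('top', 'scene') [ 0.6146  0.2422 -0.1555] [ 1.8  2.1  2.   0.4  0.6  0.7  0.2 -2.5 -2.  -1.4 -0.5 -0.8 -0.7]
[0.60655057 0.1570106  0.        ] [0.5755053  0.25272472 0.        ] [0.46522365 0.23905146 0.        ]
[0.60066684 0.15331714 0.        ] [0.57014572 0.24919968 0.        ] [0.45979091 0.23613001 0.        ]
top jig 0.75 [ 6.200e-01  2.464e-01 -6.000e-04]
top jig_fence 0.62 [ 0.6006  0.1558 -0.0046]
top clip_pivot 0.78 [0.4621 0.2377 0.0068]
top clip_knob 0.57 [0.4734 0.278  0.0235]
scene jig 0.8 [0.6198 0.2454 0.003 ]
scene jig_fence 0.61 [0.6009 0.1549 0.0031]
scene jig_stop 0.82 [0.5743 0.2563 0.0033]
scene clip_pivot 0.9 [0.4593 0.2373 0.0083]
scene clip_knob 0.68 [0.4733 0.2764 0.0259]
```

```bash
cat >> h.py <<'E'
from scipy.optimize import least_squares
def mask(cam,bgr):
    h=cv2.cvtColor(bgr,cv2.COLOR_BGR2HSV); m=cv2.inRange(h,(90,100,90),(108,255,255))
    return m
def fitpanel(cam,bgr,P0,sides=("f","l","n"),tol=.012):
    # f: far edge x=+.06, l: y=+.09, n: x=-.06, r: y=-.09
    m=cv2.GaussianBlur(mask(cam,bgr).astype(np.float32),(3,3),0)
    cs,_=cv2.findContours((m>127).astype(np.uint8),cv2.RETR_EXTERNAL,cv2.CHAIN_APPROX_NONE)
    pts=np.vstack([c[:,0] for c in cs if cv2.contourArea(c)>15]).astype(float)
    X=np.array([unproj(cam,p,.003)[:2] for p in pts])
    P=np.array(P0,float)
    S={"f":(0,.06),"n":(0,-.06),"l":(1,.09),"r":(1,-.09)}
    def loc(P):
        c,s=np.cos(P[2]),np.sin(P[2]);d=X-P[:2];return np.c_[c*d[:,0]+s*d[:,1],-s*d[:,0]+c*d[:,1]]
    for it in range(8):
        q=loc(P);sel=[]
        t=tol if it>3 else .03
        for k in sides:
            a,v=S[k];b=1-a;h=(.09,.06)[a]
            lo,hi=-h+.008,h-.008
            i=np.where((abs(q[:,a]-v)<t)&(q[:,b]>lo)&(q[:,b]<hi))[0]
            # avoid the other contours: nearest side
            sel.append((i,a,v))
        def res(P):
            q=loc(P);return np.concatenate([(q[i,a]-v)*1000 for i,a,v in sel])
        f=least_squares(res,P,loss="soft_l1");P=f.x
    return P,[len(i) for i,_,_ in sel],float(np.median(abs(f.fun)))
E
python3 - <<'E'
from h import *
for c in ("top","scene"):
    print(c,fitpanel(c,cv2.imread(f"pics/{c}0.png"),[.512,-.3085,-.045]))
t=cv2.imread("pics/top0.png"); print(cv2.cvtColor(t,cv2.COLOR_BGR2HSV)[200,330])
E
```

```text
top (array([ 0.50693074, -0.30653098, -0.1057334 ]), [22, 28, 25], 1.2634222927006278)
scene (array([ 0.50601905, -0.31054942, -0.10650593]), [24, 22, 27], 0.8709583065723975)
[ 97 202 224]
```

Emit:
move_arm([
  [-1,0,0,-1,0.068],
  [-1,0,0,-1,0.068],
  [-1,0,0,-1,0.068],
  [-1,0,0,0,0.067],
  [-1,0,0,0,0.067],
  [-1,0,0,0,0],
], squeeze=10)

```text
time: 2.5
ee_pos: [0.2272, -0.5825, 0.258]
eef_rot: [0.997, -0.082, 0.0, 0.0]
ft_force: [0.7, 0.6, -0.8]
width: 0.0551
```

```bash
cat >> h.py <<'E'
def yaw(s): 
    R=Rt.from_quat(s["eef_rot"]).as_matrix();return np.arctan2(R[1,0],R[0,0])
def show():
    s=r.read_state();print("t",round(s["time"],2),"pos",np.round(s["ee_pos"],4),"yaw",round(yaw(s),4),"F",np.round(s["ft_force"],2),"M",np.round(s["torque"],2),"w",round(s["width"],4),"j7",round(s["joint_positions"][6],2));return s
def to(x,y,s=None):
    s=s or r.read_state();p=yaw(s);d=np.array([x,y])-s["ee_pos"][:2]
    print("tool dx,dy units",np.round([(np.cos(p)*d[0]+np.sin(p)*d[1])/.025,(np.sin(p)*d[0]-np.cos(p)*d[1])/.025],3))
E
python3 - <<'E'
from h import *
s=show(); to(.511,-.264)
E
```

```text
t 2.5 pos [ 0.2272 -0.5825  0.258 ] yaw -0.1641 F [ 0.7   0.58 -0.75] M [ 0.01 -0.   -0.02] w 0.0551 j7 -0.61
tool dx,dy units [  9.119 -14.422]
```

Emit:
move_arm([
  [-1,0.5,-0.8,0,0],
  [-1,0.5,-0.8,0,0],
  [-1,0.5,-0.8,0,0],
  [-1,0.5,-0.8,0,0],
  [-1,0.5,-0.8,0,0],
  [-1,0.5,-0.8,0,0],
  [-1,0.5,-0.8,0,0],
  [-1,0.5,-0.8,0,0],
  [-1,0.5,-0.8,0,0],
  [-1,0.5,-0.8,0,0],
  [-1,0.5,-0.8,0,0],
  [-1,0.5,-0.8,0,0],
])

```text
time: 3.5
ee_pos: [0.4137, -0.3681, 0.2573]
eef_rot: [0.997, -0.077, -0.0, -0.0]
ft_force: [0.2, -0.1, -0.3]
width: 0.0003
```

Emit:
move_arm([
  [-1,0.52,-0.8,0,0],
  [-1,0.52,-0.8,0,0],
  [-1,0.52,-0.8,0,0],
  [-1,0.52,-0.8,0,0],
  [-1,0.52,-0.8,0,0],
  [-1,0.52,-0.8,0.2,0],
  [-1,0,0,0.8,0],
  [-1,0,0,0.8,0],
  [-1,0,0,0.8,0],
  [-1,0,0,0.8,0],
  [-1,0,0,0.8,0],
  [-1,0,0,0.8,0],
])

```text
time: 4.5
ee_pos: [0.509, -0.2629, 0.1313]
eef_rot: [0.997, -0.077, -0.0, -0.0]
ft_force: [0.4, -0.1, 0.8]
width: 0.0006
```

Run:
```python
from h import *
s=show(); to(.511,-.264)
```

```text
t 4.5 pos [ 0.509  -0.2629  0.1313] yaw -0.155 F [ 0.41 -0.06  0.84] M [-0.    0.02  0.01] w 0.0006 j7 -1.39
tool dx,dy units [0.088 0.032]
```

Emit:
move_arm([
  [-1,0.05,0.03,0.7,0],
  [-1,0.04,0,0.7,0],
  [-1,0,0,0.7,0],
  [-1,0,0,0.7,0],
  [-1,0,0,0.7,0],
  [-1,0,0,0.5,0],
  [-1,0,0,0.2,0],
  [-1,0,0,0,0],
  [-1,0,0,0,0],
])

```text
time: 5.25
ee_pos: [0.5117, -0.2642, 0.0281]
eef_rot: [0.997, -0.079, 0.0, 0.0]
ft_force: [-0.3, -0.1, 0.2]
width: 0.0008
```

Run:
```python
from h import *
s=show()
im=r.camera("scene"); b=im[:,:,::-1].copy(); cv2.imwrite("pics/s1.png",crop(b,150,120,280,240,5))
```

```text
t 5.25 pos [ 0.5117 -0.2642  0.0281] yaw -0.1581 F [-0.27 -0.08  0.15] M [0.05 0.02 0.  ] w 0.0008 j7 -1.42
```

View pics/s1.png

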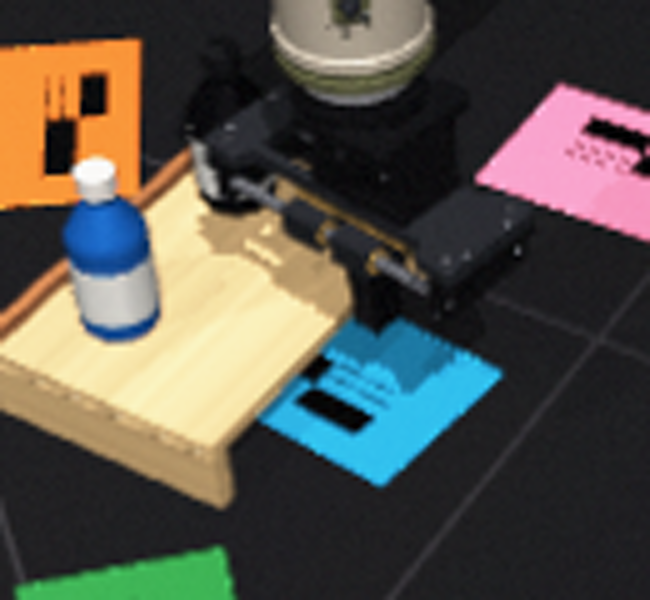

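Emit:
move_arm([
  [-1,0,0,0.2,0],
  [-1,0,0,0.2,0],
  [-1,0,0,0.2,0],
  [-1,0,0,0.12,0],
  [-1,0,0,0.04,0],
  [-1,0,0,0.02,0],
  [-1,0,0,0,0],
  [-1,0,0,0,0],
])

```text
time: 5.97
ee_pos: [0.5115, -0.2641, 0.0082]
eef_rot: [0.997, -0.079, 0.0, 0.0]
ft_force: [0.2, -0.4, -0.2]
width: 0.0006
```

Emit:
move_arm([
  [-1,0,0,0.02,0],
  [-1,0,0,0.02,0],
  [-1,0,0,0.02,0],
  [-1,0,0,0.02,0],
  [-1,0,0,0.02,0],
  [-1,0,0,0.02,0],
  [-1,0,0,0.02,0],
  [-1,0,0,0.02,0],
  [-1,0,0,0.02,0],
  [-1,0,0,0.02,0],
])

```text
time: 6.8
ee_pos: [0.5113, -0.2641, 0.003]
eef_rot: [0.997, -0.08, 0.0, 0.0]
ft_force: [0.0, 0.5, 0.0]
width: 0.0003
```

Emit:
move_arm([
  [-1,0,0,0.02,0],
  [-1,0,0,0.02,0],
  [-1,0,0,0,0],
])

```text
time: 7.05
ee_pos: [0.5113, -0.2641, 0.002]
eef_rot: [0.997, -0.079, -0.0, 0.0]
ft_force: [0.1, 0.5, 1.1]
width: 0.0001
```

Emit:
move_arm([
  [-1,0,0,0.02,0],
  [-1,0,0,0,0],
  [-1,0,0,0,0],
])

```text
time: 7.3
ee_pos: [0.5114, -0.2641, 0.0016]
eef_rot: [0.997, -0.079, 0.0, 0.0]
ft_force: [0.3, 0.3, -0.8]
width: 0.0006
```

Emit:
move_arm([
  [-1,0,0,0.02,0],
  [-1,0,0,0,0],
  [-1,0,0,0,0],
])

```text
time: 7.55
ee_pos: [0.5113, -0.2641, 0.001]
eef_rot: [0.997, -0.079, 0.0, 0.0]
ft_force: [-0.1, -0.5, -0.8]
width: 0.0007
```

Emit:
move_arm([
  [-1,0,0,0.02,0],
  [-1,0,0,0.02,0],
  [-1,0,0,0,0],
])

```text
time: 7.8
ee_pos: [0.5113, -0.2641, -0.0001]
eef_rot: [0.997, -0.079, -0.0, -0.0]
ft_force: [-0.6, -0.4, 0.5]
width: 0.0004
```

Run:
```python
from h import *
show()
```

```text
t 7.8 pos [ 5.113e-01 -2.641e-01 -1.000e-04] yaw -0.1591 F [-0.63 -0.37  0.46] M [0.09 0.05 0.03] w 0.0004 j7 -1.43
```

Emit:
move_arm([
  [-1,0,0,0.02,0],
  [-1,0,0,0.02,0],
  [-1,0,0,0,0],
])

```text
time: 8.05
ee_pos: [0.5113, -0.2641, -0.001]
eef_rot: [0.997, -0.079, -0.0, -0.0]
ft_force: [0.4, -0.6, 0.0]
width: 0.0003
```

Run:
```python
from h import *
im=r.camera("scene"); b=im[:,:,::-1].copy(); a=crop(b,205,160,265,215,10)
X=[.5113,-.2641]
for z,c in ((.0,(0,0,255)),(.003,(0,255,0))):
    u=((proj("scene",X+[z])+.5-[205,160])*10); cv2.circle(a,tuple(u.astype(int)),3,c,-1)
cv2.imwrite("pics/s2.png",a)
```

```text
(no output)
```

View pics/s2.png

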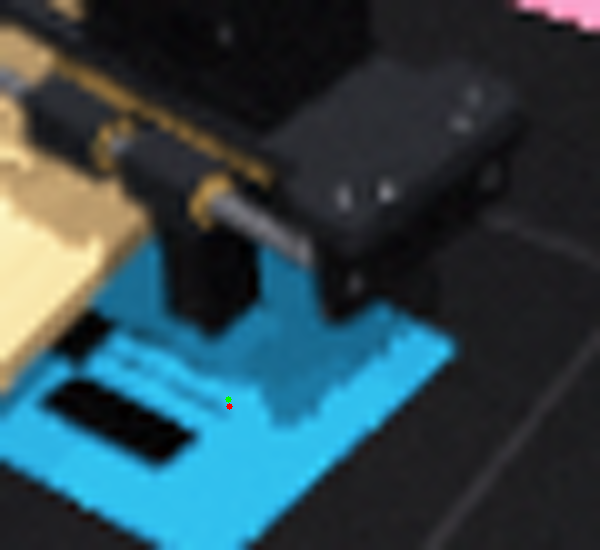

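Run:
```python
from h import *
print(unproj("scene",(205+20.7-.5,160+33.5-.5),.003),unproj("scene",(205+20.7-.5,160+33.5-.5),.03))
im=r.camera("top"); b=im[:,:,::-1].copy(); a=crop(b,290,150,400,260,5)
for z,c in ((.0,(0,0,255)),(.15,(0,255,0))):
    u=((proj("top",[.5113,-.2641,z])+.5-[290,150])*5); cv2.circle(a,tuple(u.astype(int)),3,c,-1)
cv2.imwrite("pics/t2.png",a)
s=r.read_state();print(s["joint_positions"],s["joint_torque"])
```

```text
[ 0.49074369 -0.2857003   0.003     ] [ 0.51361159 -0.26835169  0.03      ]
[ 0.62312054  0.41166589 -0.27159418  1.77465357  0.13026771  0.97274546
 -1.43030789] [ 3.17166325e-05 -6.04946637e+01 -3.17600414e+00 -3.28242838e+01
 -2.34161998e-02 -7.23279035e-02 -1.05238854e-03]
```

View pics/t2.png

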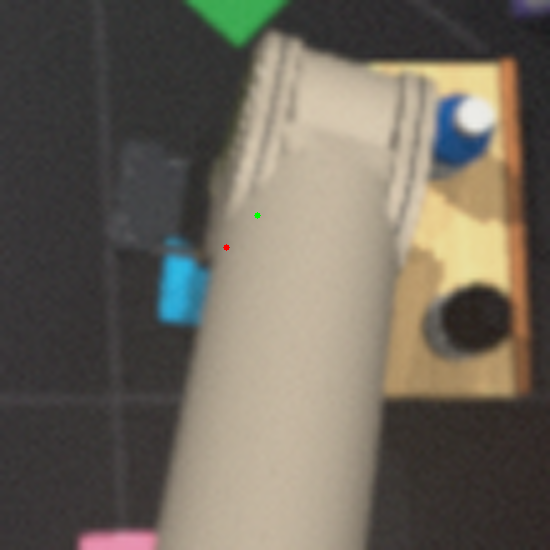

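Run:
```python
from h import *
b=cv2.imread("pics/scene0.png"); a=crop(b,150,20,225,80,8)
R=Rt.from_quat([ 9.82765815e-01,  1.84853906e-01, -1.48161256e-04, -6.03436852e-04]).as_matrix()
for o,c in (([0,0,0],(0,0,255)),([0,.05,0],(0,255,0)),([0,-.05,0],(0,255,0)),([0,0,-.07],(255,0,255))):
    u=((proj("scene",np.array([.22691,-.58194,.18185])+R@o)+.5-[150,20])*8); cv2.circle(a,tuple(u.astype(int)),3,c,-1)
cv2.imwrite("pics/s3.png",a)
b=cv2.imread("pics/s1.png")
u=((proj("scene",[.5117,-.2642,.0281])+.5-[150,120])*5);print(u)
```

```text
[386.16886903 370.23117733]
```

View pics/s3.png

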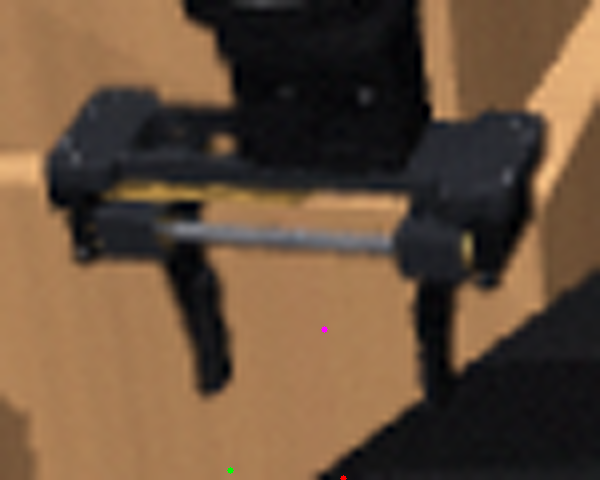

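Run:
```python
from h import *
p=(150+326/8-.5,20+392/8-.5)
for z in (.18,.2,.21,.22,.23): print(z,unproj("scene",p,z))
b=cv2.imread("pics/top0.png"); a=crop(b,420,240,520,320,7)
R=Rt.from_quat([ 9.82765815e-01,  1.84853906e-01, -1.48161256e-04, -6.03436852e-04]).as_matrix()
for o,c in (([0,0,0],(0,0,255)),([0,.05,0],(0,255,0)),([0,-.05,0],(0,255,0)),([0,0,-.03],(255,0,255))):
    u=((proj("top",np.array([.22691,-.58194,.18185])+R@o)+.5-[420,240])*7); cv2.circle(a,tuple(u.astype(int)),3,c,-1)
cv2.imwrite("pics/t3.png",a)
```

```text
0.18 [ 0.16779217 -0.63552847  0.18      ]
0.2 [ 0.19590401 -0.61172487  0.2       ]
0.21 [ 0.20995992 -0.59982306  0.21      ]
0.22 [ 0.22401584 -0.58792126  0.22      ]
0.23 [ 0.23807176 -0.57601946  0.23      ]
```

View pics/t3.png

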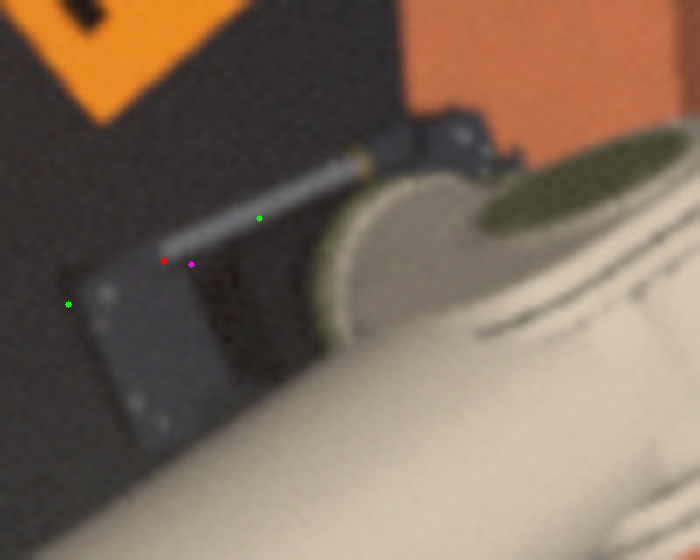

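Emit:
move_arm([
  [-1,0,0,0.08,0],
  [-1,0,0,0.08,0],
  [-1,0,0,0.08,0],
  [-1,0,0,0.08,0],
  [-1,0,0,0.08,0],
  [-1,0,0,0.08,0],
  [-1,0,0,0,0],
])

```text
time: 8.73
ee_pos: [0.5111, -0.264, -0.0135]
eef_rot: [0.997, -0.079, -0.0, -0.0]
ft_force: [0.0, -0.4, -0.3]
width: 0.0006
```

Run:
```python
from h import *
show()
im=r.camera("scene"); b=im[:,:,::-1].copy(); a=crop(b,205,160,265,215,10)
cv2.imwrite("pics/s4.png",a)
```

```text
t 8.73 pos [ 0.5111 -0.264  -0.0135] yaw -0.1591 F [ 0.   -0.45 -0.32] M [ 0.03  0.01 -0.04] w 0.0006 j7 -1.43
```

View pics/s4.png

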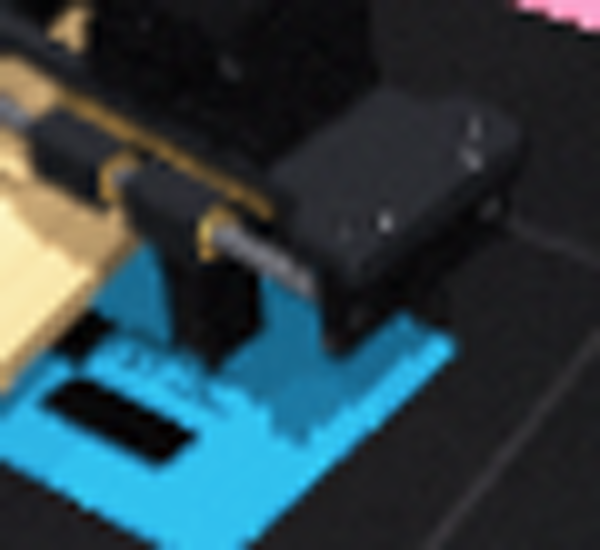

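Emit:
move_arm([
  [-1,0,0,0.028,0],
  [-1,0,0,0.028,0],
  [-1,0,0,0.028,0],
  [-1,0,0,0.028,0],
  [-1,0,0,0.028,0],
  [-1,0,0,0.028,0],
  [-1,0,0,0.028,0],
  [-1,0,0,0.028,0],
])

```text
time: 9.45
ee_pos: [0.5113, -0.2641, -0.0186]
eef_rot: [0.997, -0.079, 0.0, 0.0]
ft_force: [-0.6, 0.0, 0.2]
width: 0.0005
```

Run:
```python
from h import *
show()
im=r.camera("scene"); b=im[:,:,::-1].copy(); a=crop(b,205,160,265,215,10)
cv2.imwrite("pics/s5.png",a)
```

```text
t 9.45 pos [ 0.5113 -0.2641 -0.0186] yaw -0.1591 F [-0.61  0.01  0.24] M [ 0.03  0.05 -0.02] w 0.0005 j7 -1.44
```

View pics/s5.png

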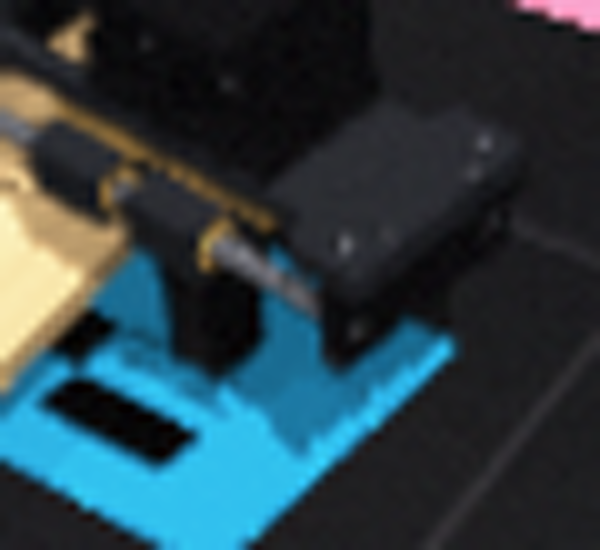

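Emit:
move_arm([
  [-1,0,0,0.024,0],
  [-1,0,0,0.024,0],
  [-1,0,0,0.024,0],
  [-1,0,0,0.024,0],
])

```text
time: 9.83
ee_pos: [0.5114, -0.2641, -0.021]
eef_rot: [0.997, -0.079, 0.0, 0.0]
ft_force: [-0.1, 0.1, 0.3]
width: 0.0005
```

Emit:
move_arm([
  [-1,0,0,0.024,0],
  [-1,0,0,0.024,0],
  [-1,0,0,0.024,0],
])

```text
time: 10.08
ee_pos: [0.5114, -0.2641, -0.0228]
eef_rot: [0.997, -0.079, 0.0, 0.0]
ft_force: [0.3, -0.6, 0.6]
width: 0.0008
```

Emit:
move_arm([
  [-1,0,0,0.024,0],
  [-1,0,0,0.024,0],
])

```text
time: 10.25
ee_pos: [0.5114, -0.2641, -0.024]
eef_rot: [0.997, -0.079, 0.0, 0.0]
ft_force: [0.5, -0.3, 0.1]
width: 0.0005
```

Emit:
move_arm([
  [-1,0,0,0.02,0],
  [-1,0,0,0.02,0],
])

```text
time: 10.42
ee_pos: [0.5113, -0.2641, -0.025]
eef_rot: [0.997, -0.079, 0.0, 0.0]
ft_force: [-0.8, -0.1, 0.3]
width: 0.0006
```

Emit:
move_arm([
  [-1,0,0,0.02,0],
  [-1,0,0,0.02,0],
])

```text
time: 10.58
ee_pos: [0.5114, -0.2641, -0.026]
eef_rot: [0.997, -0.079, 0.0, 0.0]
ft_force: [-0.7, -0.7, 0.3]
width: 0.0002
```

Run:
```python
from h import *
show()
im=r.camera("scene"); b=im[:,:,::-1].copy(); a=crop(b,205,160,265,215,10)
cv2.imwrite("pics/s6.png",a)
```

```text
t 10.58 pos [ 0.5114 -0.2641 -0.026 ] yaw -0.1592 F [-0.66 -0.71  0.28] M [ 0.05 -0.01 -0.  ] w 0.0002 j7 -1.44
```

View pics/s6.png

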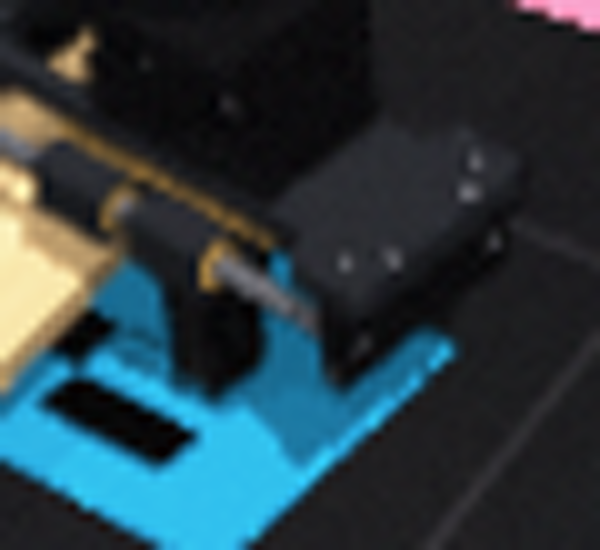

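Emit:
move_arm([
  [-1,0,0,0.02,0],
  [-1,0,0,0.02,0],
])

```text
time: 10.8
ee_pos: [0.5114, -0.2641, -0.0269]
eef_rot: [0.997, -0.079, 0.0, 0.0]
ft_force: [0.6, -0.2, -0.8]
width: 0.0004
```

Emit:
move_arm([
  [-1,0,0,0.02,0],
  [-1,0,0,0.02,0],
])

```text
time: 10.97
ee_pos: [0.5114, -0.2641, -0.028]
eef_rot: [0.997, -0.079, 0.0, 0.0]
ft_force: [0.9, -0.4, 0.4]
width: 0.0005
```

Emit:
move_arm([
  [-1,0,0,0.02,0],
  [-1,0,0,0.02,0],
])

```text
time: 11.13
ee_pos: [0.5114, -0.2641, -0.029]
eef_rot: [0.997, -0.079, 0.0, 0.0]
ft_force: [-0.4, 0.4, 0.5]
width: 0.0006
```

Emit:
move_arm([
  [-1,0,0,0.02,0],
  [-1,0,0,0.02,0],
])

```text
time: 11.3
ee_pos: [0.5114, -0.2641, -0.03]
eef_rot: [0.997, -0.08, 0.0, 0.0]
ft_force: [-0.3, 0.1, 0.6]
width: 0.0008
```

Emit:
move_arm([
  [-1,0,0,0.02,0],
  [-1,0,0,0.02,0],
])

```text
time: 11.47
ee_pos: [0.5114, -0.2641, -0.031]
eef_rot: [0.997, -0.08, 0.0, 0.0]
ft_force: [-0.9, -0.3, -0.2]
width: 0.0004
```

Run:
```python
from h import *
show()
im=r.camera("scene"); b=im[:,:,::-1].copy(); a=crop(b,180,140,260,210,8)
cv2.imwrite("pics/s7.png",a)
```

```text
t 11.47 pos [ 0.5114 -0.2641 -0.031 ] yaw -0.1592 F [-0.89 -0.32 -0.23] M [ 0.05  0.02 -0.05] w 0.0004 j7 -1.44
```

View pics/s7.png

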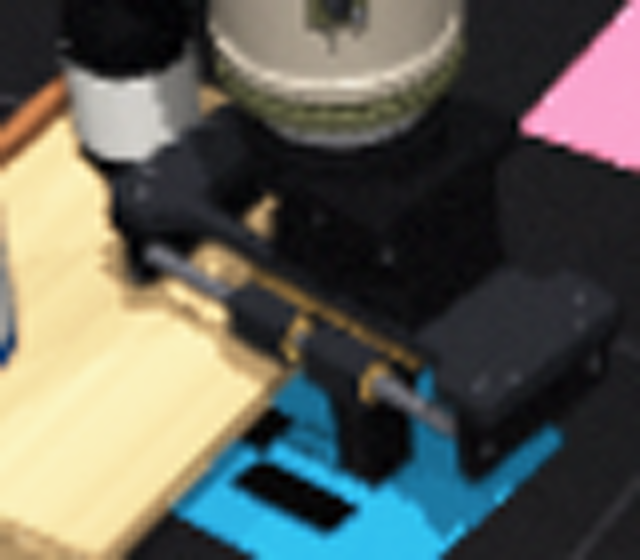

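Emit:
move_arm([
  [-1,0,0,0.024,0],
  [-1,0,0,0.024,0],
  [-1,0,0,0.024,0],
])

```text
time: 11.77
ee_pos: [0.5114, -0.2641, -0.0328]
eef_rot: [0.997, -0.079, 0.0, 0.0]
ft_force: [0.2, 0.6, 0.8]
width: 0.0005
```

Emit:
move_arm([
  [-1,0,0,0.024,0],
  [-1,0,0,0.024,0],
  [-1,0,0,0.024,0],
])

```text
time: 12.02
ee_pos: [0.5113, -0.2641, -0.0346]
eef_rot: [0.997, -0.079, 0.0, 0.0]
ft_force: [0.0, -0.0, 0.8]
width: 0.001
```

Emit:
move_arm([
  [-1,0,0,0.024,0],
  [-1,0,0,0.024,0],
])

```text
time: 12.18
ee_pos: [0.5113, -0.2641, -0.0358]
eef_rot: [0.997, -0.079, 0.0, 0.0]
ft_force: [0.3, -0.5, -0.3]
width: 0.0004
```

Emit:
move_arm([
  [-1,0,0,0.02,0],
  [-1,0,0,0.02,0],
])

```text
time: 12.35
ee_pos: [0.5115, -0.2642, -0.0365]
eef_rot: [0.997, -0.079, 0.0, 0.0]
ft_force: [-1.3, 0.6, 6.5]
width: 0.0007
```

Emit:
move_arm([
  [-1,0,0,0,0],
])

```text
time: 12.43
ee_pos: [0.5116, -0.2642, -0.0364]
eef_rot: [0.997, -0.079, 0.0, 0.0]
ft_force: [-0.0, -0.9, 3.5]
width: 0.0006
```

Run:
```python
from h import *
show()
im=r.camera("scene"); b=im[:,:,::-1].copy(); a=crop(b,180,140,260,210,8)
cv2.imwrite("pics/s8.png",a)
show()
```

```text
t 12.43 pos [ 0.5116 -0.2642 -0.0364] yaw -0.1591 F [-0.01 -0.85  3.52] M [ 0.15  0.12 -0.01] w 0.0006 j7 -1.44
t 12.48 pos [ 0.5116 -0.2642 -0.0365] yaw -0.1591 F [0.29 0.54 3.19] M [0.08 0.16 0.01] w 0.0004 j7 -1.44
```

View pics/s8.png

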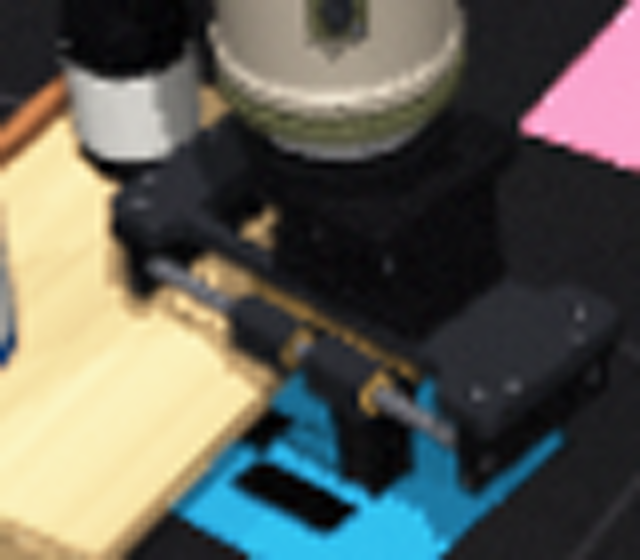

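Emit:
move_arm([
  [-1,0,0,0.01,0],
  [-1,0,0,0.01,0],
  [-1,0,0,0,0],
])

```text
time: 12.73
ee_pos: [0.5119, -0.2643, -0.0365]
eef_rot: [0.997, -0.079, 0.0, 0.0]
ft_force: [-1.7, 0.7, 7.7]
width: 0.0004
```

Run:
```python
from h import *
show()
```

```text
t 12.73 pos [ 0.5119 -0.2643 -0.0365] yaw -0.1591 F [-1.71  0.69  7.71] M [ 0.21  0.36 -0.02] w 0.0004 j7 -1.44
```

Emit:
move_arm([
  [-1,0,-0.04,0,0],
  [-1,0,-0.08,0,0],
  [-1,0,-0.12,0,0],
  [-1,-0.01,-0.16,0,0],
  [-1,-0.01,-0.16,0,0],
  [-1,-0.01,-0.16,0,0],
  [-1,-0.01,-0.16,0,0],
])

```text
time: 13.32
ee_pos: [0.5146, -0.2429, -0.0365]
eef_rot: [0.997, -0.08, 0.001, 0.001]
ft_force: [-0.2, -1.0, 4.9]
width: 0.0004
```

Run:
```python
from h import *
show()
im=r.camera("scene"); b=im[:,:,::-1].copy(); cv2.imwrite("pics/s9.png",crop(b,150,120,280,240,5))
```

```text
t 13.32 pos [ 0.5146 -0.2429 -0.0365] yaw -0.1595 F [-0.15 -0.99  4.89] M [-0.23  0.06  0.04] w 0.0004 j7 -1.48
```

View pics/s9.png

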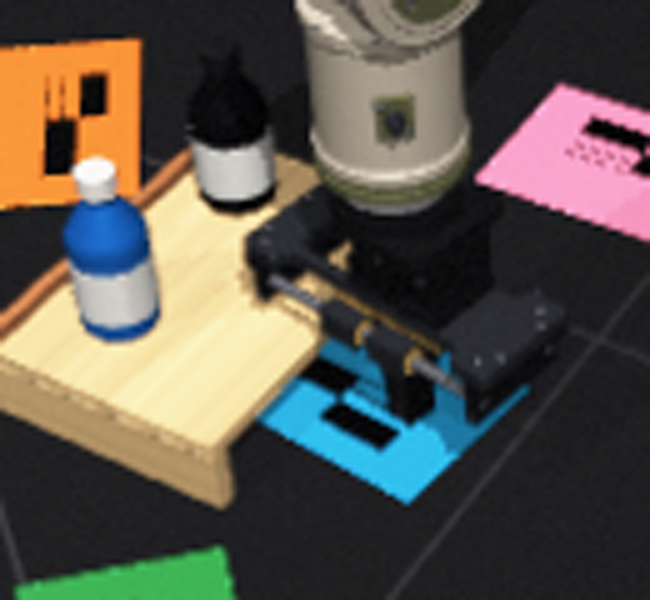

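Emit:
move_arm([
  [-1,-0.01,-0.18,0.01,0],
  [-1,-0.01,-0.2,0,0],
  [-1,-0.01,-0.2,0,0],
  [-1,-0.01,-0.2,0,0],
  [-1,-0.01,-0.2,0,0],
  [-1,-0.01,-0.2,0,0],
])

```text
time: 13.87
ee_pos: [0.5181, -0.2136, -0.0365]
eef_rot: [0.997, -0.08, 0.001, 0.001]
ft_force: [-0.6, -1.8, 6.9]
width: 0.0007
```

Emit:
move_arm([
  [-1,-0.01,-0.2,0,0],
  [-1,-0.01,-0.2,0,0],
  [-1,-0.01,-0.2,0,0],
  [-1,-0.01,-0.2,0,0],
  [-1,-0.01,-0.2,0,0],
  [-1,-0.01,-0.2,0,0],
])

```text
time: 14.37
ee_pos: [0.5214, -0.1837, -0.0365]
eef_rot: [0.997, -0.08, 0.001, 0.001]
ft_force: [-0.6, -1.3, 7.5]
width: 0.0005
```

Emit:
move_arm([
  [-1,-0.02,-0.24,0,0],
  [-1,-0.02,-0.24,0,0],
  [-1,-0.02,-0.24,0,0],
  [-1,-0.02,-0.24,0,0],
  [-1,-0.02,-0.24,0,0],
  [-1,-0.02,-0.24,0,0],
  [-1,-0.02,-0.24,0,0],
  [-1,-0.02,-0.24,0,0],
  [-1,-0.02,-0.24,0,0],
])

```text
time: 15.12
ee_pos: [0.5256, -0.1295, -0.0365]
eef_rot: [0.997, -0.08, 0.001, 0.001]
ft_force: [-0.1, -1.8, 7.9]
width: 0.0003
```

Run:
```python
from h import *
s=show()
b=r.camera("scene")[:,:,::-1].copy(); cv2.imwrite("pics/s10.png",b)
t=r.camera("top")[:,:,::-1].copy(); cv2.imwrite("pics/t10.png",t)
P0=[.53,-.166,-.106]
for P1 in (P0,[.535,-.17,-.15]):
  for c,i in (("scene",b),("top",t)):
    try: print(c,fitpanel(c,i,P1,("f","l","n","r")))
    except Exception as e: print(c,e)
P=fitpanel("scene",b,P0,("f","l","n","r"))[0]
a=crop(b,180,150,320,270,5);draw(a,"scene",P,PL,5,180,150,(0,0,255));cv2.imwrite("pics/s10c.png",a)
```

```text
t 15.12 pos [ 0.5256 -0.1295 -0.0365] yaw -0.1596 F [-0.12 -1.81  7.88] M [-0.36  0.05  0.02] w 0.0003 j7 -1.7
scene (array([ 0.52053515, -0.17663054, -0.10529159]), [43, 17, 12, 24], 0.8430043335629599)
top (array([ 0.52302955, -0.17424403, -0.1200075 ]), [14, 0, 9, 28], 0.9746817809538899)
scene (array([ 0.52053515, -0.17663054, -0.10529159]), [43, 17, 12, 24], 0.8430043342146019)
top (array([ 0.52302955, -0.17424403, -0.1200075 ]), [14, 0, 9, 28], 0.9746817761226989)
```

View pics/s10c.png

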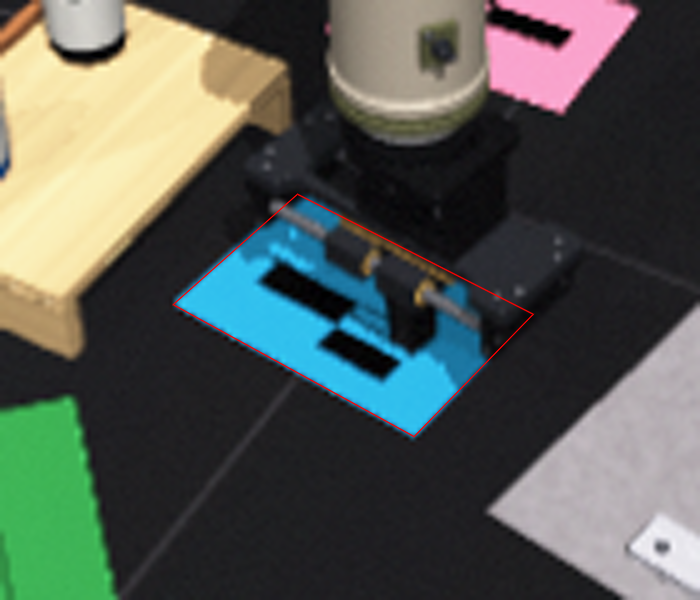

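Emit:
move_arm([
  [-1,-0.1,-0.26,0,0],
  [-1,-0.14,-0.26,0,0],
  [-1,-0.15,-0.26,0,0],
  [-1,-0.15,-0.26,0,0],
  [-1,-0.15,-0.26,0,0],
  [-1,-0.15,-0.26,0,0],
  [-1,-0.15,-0.26,0,0],
  [-1,-0.15,-0.26,0,0],
  [-1,-0.15,-0.26,0,0],
  [-1,-0.15,-0.26,0,0],
  [-1,-0.15,-0.26,0,0],
  [-1,-0.13,-0.26,0,0],
])

```text
time: 16.22
ee_pos: [0.4956, -0.0454, -0.0365]
eef_rot: [0.997, -0.08, 0.001, 0.0]
ft_force: [0.9, -1.2, 7.1]
width: 0.0006
```

```bash
cat >> h.py <<'E'
J=[.615,.2425,-.158]
def injig(P):
    c,s=np.cos(J[2]),np.sin(J[2]);d=np.array(P[:2])-J[:2];return np.round([1000*(c*d[0]+s*d[1]),1000*(-s*d[0]+c*d[1]),P[2]-J[2]],3)
def look(P0,n,sides=("f","l","n","r")):
    s=show();b=r.camera("scene")[:,:,::-1].copy(); cv2.imwrite(f"pics/s{n}.png",b)
    P,k,e=fitpanel("scene",b,P0,sides);print(np.round(P,4),k,round(e,2),"injig",injig(P),"tcp injig",injig(list(s["ee_pos"][:2])+[yaw(s)]))
    x,y=np.round(proj("scene",[*P[:2],0])).astype(int);x0,y0=max(0,x-70),y-55
    a=crop(b,x0,y0,x0+140,y0+110,5);draw(a,"scene",P,PL,5,x0,y0,(0,0,255));draw(a,"scene",J,JL,5,x0,y0,(0,200,255));cv2.imwrite(f"pics/s{n}c.png",a)
E
python3 - <<'E'
from h import *
look([.4915,-.0916,-.106],11)
E
```

```text
t 16.22 pos [ 0.4956 -0.0454 -0.0365] yaw -0.1595 F [ 0.9  -1.2   7.11] M [-0.34 -0.02  0.06] w 0.0006 j7 -1.86
[ 0.4965 -0.0945  0.0142] [49, 20, 11, 21] 0.95 injig [-6.4017e+01 -3.5147e+02  1.7200e-01] tcp injig [-7.26540e+01 -3.03061e+02 -1.00000e-03]
```

View pics/s11c.png

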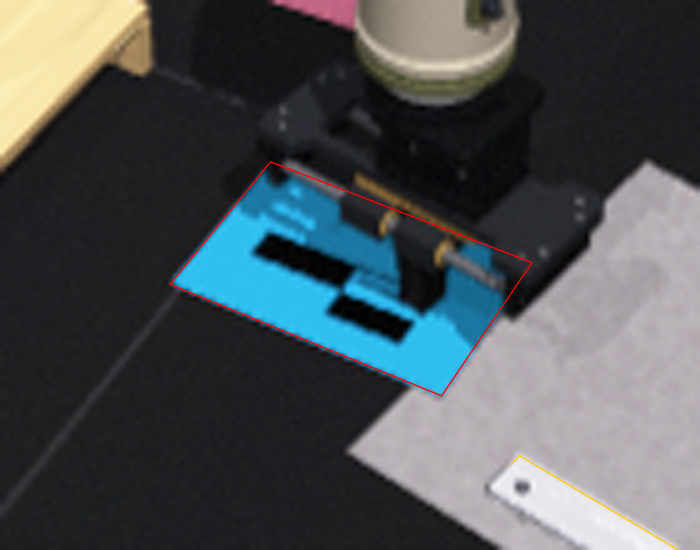

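Emit:
move_arm([
  [-1,0,0,-0.1,0],
  [-1,0,0,-0.3,0],
  [1,0.1,0.5,-0.4,0],
  [1,0.1,0.5,0,0],
  [1,0.1,0.5,0,0],
  [1,0.046,0.437,0,-0.055],
  [1,0,0,0,-0.055],
  [1,0,0,0,0],
  [1,0,0,0,0],
  [1,0,0,0,0],
])

```text
time: 17.1
ee_pos: [0.4952, -0.094, -0.0173]
eef_rot: [1.0, 0.006, 0.0, -0.0]
ft_force: [0.3, 0.1, -0.2]
width: 0.0459
```

Run:
```python
from h import *
look([.4965,-.0945,.0142],12)
```

```text
t 17.1 pos [ 0.4952 -0.094  -0.0173] yaw 0.0111 F [ 0.33  0.13 -0.19] M [ 0.01 -0.    0.04] w 0.0459 j7 -1.58
[ 0.4956 -0.0917  0.012 ] [49, 22, 34, 22] 0.98 injig [-6.53600e+01 -3.48814e+02  1.70000e-01] tcp injig [-6.53170e+01 -3.51188e+02  1.69000e-01]
```

View pics/s12c.png

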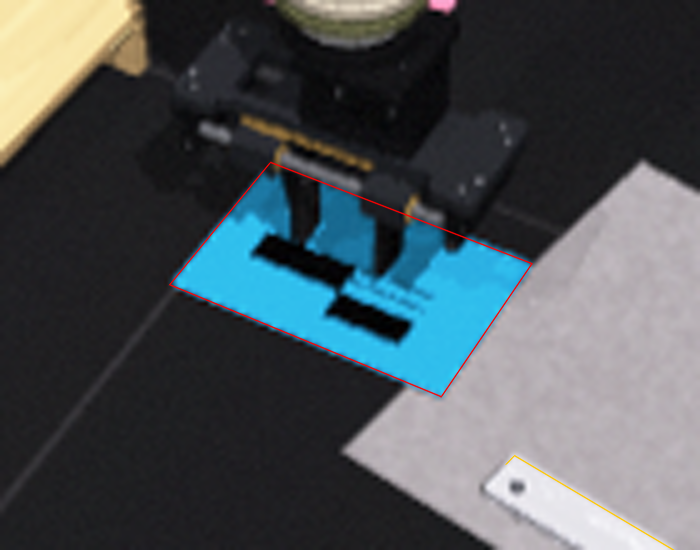

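Emit:
move_arm([
  [1,0,0,0.15,0],
  [1,0,0,0.15,0],
  [1,0,0,0.1,0],
  [1,0,0,0.05,0],
  [1,0,0,0.028,0],
  [1,0,0,0.028,0],
  [1,0,0,0.028,0],
  [1,0,0,0.028,0],
])

```text
time: 17.82
ee_pos: [0.4953, -0.0944, -0.0315]
eef_rot: [1.0, 0.007, 0.0, 0.0]
ft_force: [-0.7, 0.7, 0.1]
width: 0.0864
```

Emit:
move_arm([
  [1,0,0,0.024,0],
  [1,0,0,0.024,0],
  [1,0,0,0.024,0],
])

```text
time: 18.07
ee_pos: [0.4952, -0.0943, -0.0334]
eef_rot: [1.0, 0.007, 0.0, 0.0]
ft_force: [0.8, -0.4, 0.7]
width: 0.087
```

Emit:
move_arm([
  [1,0,0,0.024,0],
  [1,0,0,0.024,0],
  [1,0,0,0.024,0],
  [1,0,0,0.02,0],
])

```text
time: 18.4
ee_pos: [0.4952, -0.0943, -0.0357]
eef_rot: [1.0, 0.007, 0.0, 0.0]
ft_force: [0.2, 0.0, 0.6]
width: 0.0868
```

Emit:
move_arm([
  [1,0,0,0.02,0],
  [1,0,0,0.01,0],
])

```text
time: 18.57
ee_pos: [0.4952, -0.0943, -0.0365]
eef_rot: [1.0, 0.007, 0.0, 0.0]
ft_force: [-0.7, 0.2, -0.7]
width: 0.0869
```

Emit:
move_arm([
  [1,0,0,0.014,0],
  [1,0,0,0,0],
])

```text
time: 18.73
ee_pos: [0.4954, -0.0943, -0.0365]
eef_rot: [1.0, 0.007, 0.0, 0.0]
ft_force: [-1.0, 0.5, 2.6]
width: 0.0871
```

Emit:
move_arm([
  [1,0,0,0.014,0],
  [1,0,0,0.014,0],
  [1,0,0,0,0],
])

```text
time: 18.98
ee_pos: [0.496, -0.0945, -0.0366]
eef_rot: [1.0, 0.007, 0.001, 0.0]
ft_force: [-3.4, 1.8, 11.2]
width: 0.0874
```

Run:
```python
from h import *
show()
```

```text
t 18.98 pos [ 0.496  -0.0945 -0.0366] yaw 0.0135 F [-3.36  1.81 11.16] M [0.28 0.53 0.01] w 0.0874 j7 -1.59
```

Emit:
move_arm([
  [1,0,-0.04,-0.008,0.01],
  [1,0,-0.1,0,0.02],
  [1,0,-0.15,0,0.02],
  [1,0,-0.2,0,0.02],
  [1,0,-0.2,0,0.02],
  [1,0,-0.2,0,0.02],
])

```text
time: 19.48
ee_pos: [0.4977, -0.0724, -0.0365]
eef_rot: [0.997, -0.08, 0.001, 0.0]
ft_force: [-0.3, -0.8, 6.7]
width: 0.0872
```

Run:
```python
from h import *
look([.4956,-.0717,-.1],13)
```

```text
t 19.48 pos [ 0.4977 -0.0724 -0.0365] yaw -0.161 F [-0.34 -0.82  6.73] M [-0.15  0.05  0.04] w 0.0872 j7 -1.8
[ 0.5006 -0.0711 -0.1138] [45, 22, 48, 20] 1.15 injig [-6.36290e+01 -3.27685e+02  4.40000e-02] tcp injig [-6.6239e+01 -3.2945e+02 -3.0000e-03]
```

View pics/s13c.png

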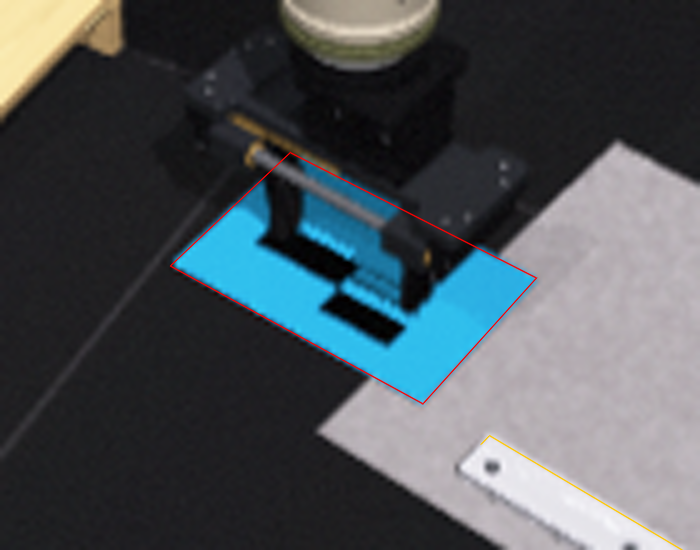

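Emit:
move_arm([
  [1,-0.02,-0.2,0.006,0.01],
  [1,-0.02,-0.24,0,0.01],
  [1,-0.02,-0.24,0,0.01],
  [1,-0.02,-0.24,0,0],
  [1,-0.02,-0.24,0,0],
  [1,-0.02,-0.24,0,0],
  [1,-0.02,-0.24,0,0],
  [1,-0.02,-0.24,0,0],
  [1,-0.02,-0.24,0,0],
  [1,-0.02,-0.24,0,0],
  [1,-0.02,-0.24,0,0],
  [1,-0.02,-0.24,0,0],
])

```text
time: 20.53
ee_pos: [0.5061, -0.0016, -0.0365]
eef_rot: [0.995, -0.103, 0.001, 0.0]
ft_force: [-0.1, -2.3, 8.0]
width: 0.0869
```

Run:
```python
from h import *
look([.509,.0,-.15],14)
```

```text
t 20.53 pos [ 0.5061 -0.0016 -0.0365] yaw -0.2067 F [-0.11 -2.31  8.  ] M [-0.3   0.07 -0.01] w 0.0869 j7 -2.0
[ 0.5085 -0.0006 -0.1579] [48, 26, 38, 21] 1.2 injig [ -66.886 -256.803    0.   ] tcp injig [-6.91210e+01 -2.58163e+02 -4.90000e-02]
```

View pics/s14c.png

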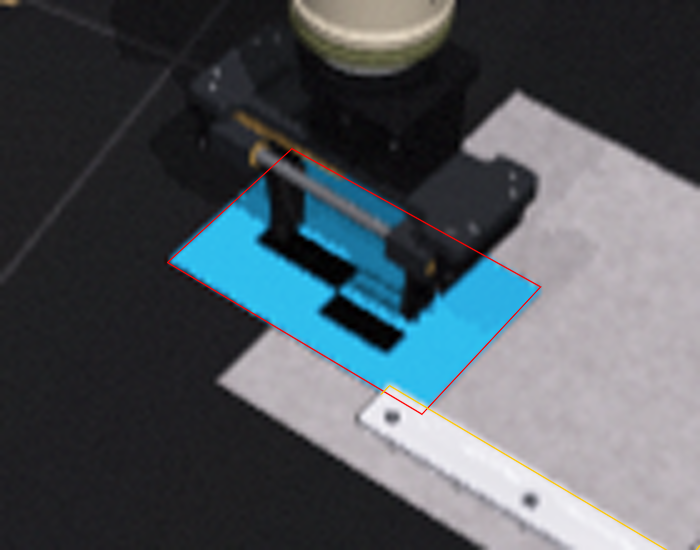

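Emit:
move_arm([
  [1,-0.014,-0.24,0,0],
  [1,-0.014,-0.24,0,0],
  [1,-0.014,-0.24,0,0],
  [1,-0.014,-0.24,0,0],
  [1,-0.014,-0.24,0,0],
  [1,-0.014,-0.24,0,0],
  [1,-0.014,-0.24,0,0],
  [1,-0.014,-0.24,0,0],
  [1,-0.014,-0.24,0,0],
  [1,-0.014,-0.24,0,0],
])

```text
time: 21.42
ee_pos: [0.5149, 0.0579, -0.0366]
eef_rot: [0.995, -0.103, 0.001, 0.0]
ft_force: [-0.6, -1.8, 8.4]
width: 0.087
```

Run:
```python
from h import *
look([.517,.058,-.158],15,("l","n","r"))
```

```text
t 21.42 pos [ 0.5149  0.0579 -0.0366] yaw -0.2068 F [-0.57 -1.83  8.38] M [-0.3   0.1  -0.02] w 0.087 j7 -2.12
[ 0.5223  0.0581 -0.1523] [25, 56, 23] 2.05 injig [-6.25480e+01 -1.96652e+02  6.00000e-03] tcp injig [-6.97660e+01 -1.98001e+02 -4.90000e-02]
```

View pics/s15c.png

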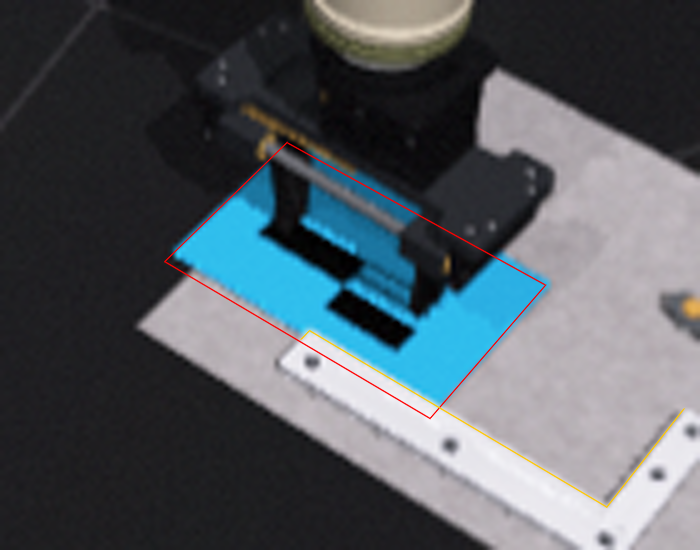

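Emit:
move_arm([
  [1,-0.013,-0.24,0,0],
  [1,-0.013,-0.24,0,0],
  [1,-0.013,-0.24,0,0],
  [1,-0.013,-0.24,0,0],
  [1,-0.013,-0.24,0,0],
  [1,-0.013,-0.24,0,0],
  [1,-0.013,-0.24,0,0],
  [1,-0.013,-0.24,0,0],
  [1,-0.013,-0.24,0,0],
  [1,-0.013,-0.24,0,0],
])

```text
time: 22.3
ee_pos: [0.524, 0.1174, -0.0366]
eef_rot: [0.995, -0.103, 0.001, 0.0]
ft_force: [-0.2, -1.7, 8.2]
width: 0.0873
```

Emit:
move_arm([
  [1,-0.013,-0.24,0,0],
  [1,-0.013,-0.2,0,0],
  [1,-0.013,-0.2,0,0],
  [1,-0.013,-0.16,0,0],
  [1,-0.013,-0.12,0,0],
  [1,0,-0.08,0,0],
])

```text
time: 22.8
ee_pos: [0.5275, 0.1424, -0.0365]
eef_rot: [0.995, -0.103, 0.001, -0.0]
ft_force: [0.0, -2.3, 9.2]
width: 0.0869
```

Run:
```python
from h import *
look([.532,.146,-.158],16,("l","r"))
t=r.camera("top")[:,:,::-1].copy(); cv2.imwrite("pics/t16c.png",crop(t,165,145,285,255,5))
```

```text
t 22.8 pos [ 0.5275  0.1424 -0.0365] yaw -0.2063 F [ 0.01 -2.27  9.2 ] M [-0.52  0.14 -0.06] w 0.0869 j7 -2.29
[ 0.9208  0.087  -0.1478] [0, 0] nan injig [ 3.26497e+02 -1.05433e+02  1.00000e-02] tcp injig [-7.0701e+01 -1.1259e+02 -4.8000e-02]
  return _methods._mean(a, axis=axis, dtype=dtype,
  ret = ret.dtype.type(ret / rcount)
```

View pics/s16c.png

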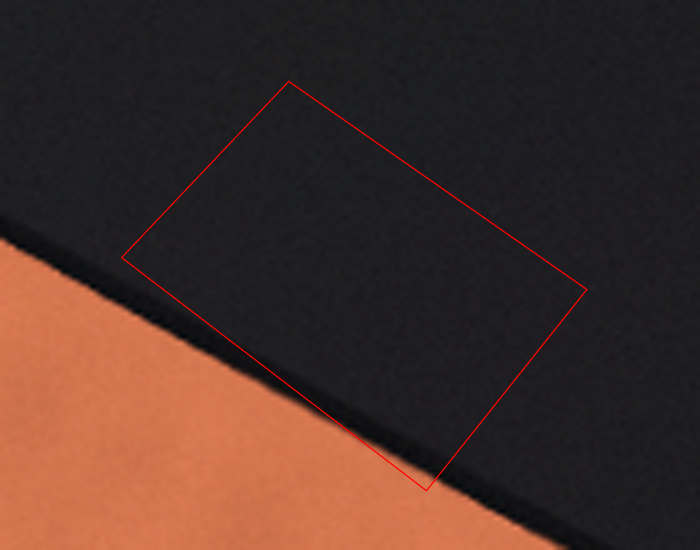

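View pics/t16c.png

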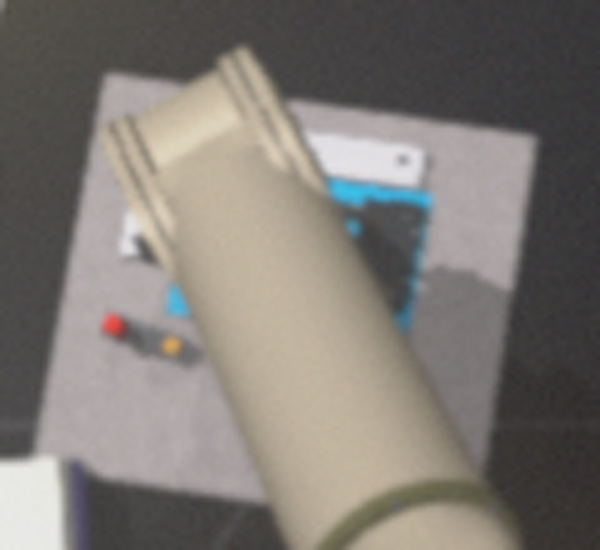

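```bash
cat >> h.py <<'E'
def view(n,P=None,x0=295,y0=205,w_=125,h_=110,sc=6):
    b=r.camera("scene")[:,:,::-1].copy(); cv2.imwrite(f"pics/s{n}.png",b)
    a=crop(b,x0,y0,x0+w_,y0+h_,sc);draw(a,"scene",J,JL,sc,x0,y0,(0,200,255))
    if P is not None: draw(a,"scene",P,PL,sc,x0,y0,(0,0,255))
    cv2.imwrite(f"pics/s{n}c.png",a)
def fromjig(q): 
    p=T(J,(q[0]/1000,q[1]/1000));return [p[0],p[1],J[2]+q[2]]
E
python3 - <<'E'
from h import *
b=cv2.imread("pics/s16.png");sc,x0,y0=6,275,195
a=crop(b,x0,y0,x0+130,y0+100,sc);draw(a,"scene",fromjig((-68.4,-111.2,0)),PL,sc,x0,y0,(0,0,255));cv2.imwrite("pics/s16d.png",a)
E
```

```text
(no output)
```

View pics/s16d.png

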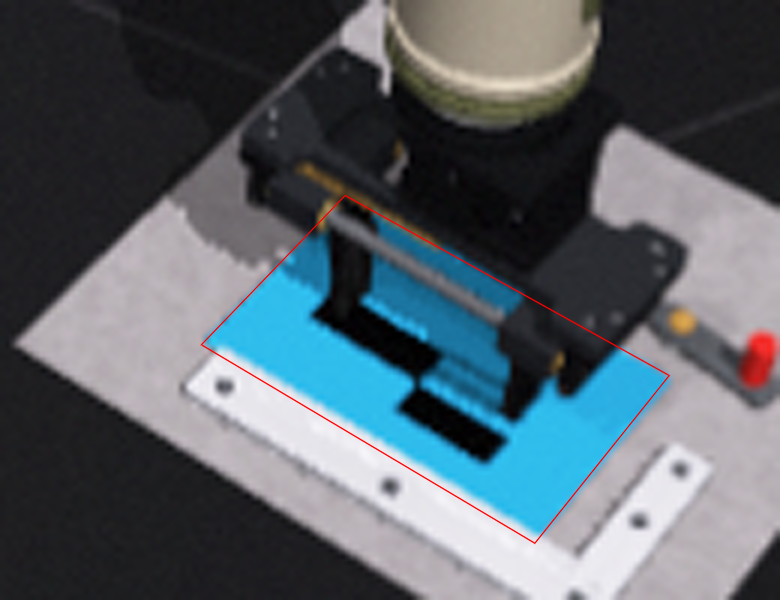

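Emit:
move_arm([
  [1,0.03,-0.02,-0.004,0],
  [1,0.05,-0.02,0,0],
  [1,0.05,-0.02,0,0],
  [1,0.05,0,0,0],
])

```text
time: 23.23
ee_pos: [0.5317, 0.1433, -0.0365]
eef_rot: [0.995, -0.103, 0.001, -0.0]
ft_force: [-2.2, 1.2, 8.2]
width: 0.0868
```

Run:
```python
from h import *
s=show();q=injig(list(s["ee_pos"][:2])+[yaw(s)]);print(q)
```

```text
t 23.23 pos [ 0.5317  0.1433 -0.0365] yaw -0.206 F [-2.17  1.17  8.25] M [-0.02  0.5   0.04] w 0.0868 j7 -2.29
[-6.66290e+01 -1.11087e+02 -4.80000e-02]
```

Emit:
move_arm([
  [1,0.025,0,0,0],
  [1,0.025,0,0,0],
  [1,0.025,0,0,0],
])

```text
time: 23.48
ee_pos: [0.5335, 0.1429, -0.0365]
eef_rot: [0.995, -0.103, 0.001, -0.0]
ft_force: [-1.8, 0.3, 7.7]
width: 0.087
```

Emit:
move_arm([
  [1,0.025,0,0,0],
  [1,0.025,0,0,0],
  [1,0.025,0,0,0],
])

```text
time: 23.73
ee_pos: [0.5353, 0.1425, -0.0365]
eef_rot: [0.995, -0.103, 0.001, -0.0]
ft_force: [-2.3, 0.1, 8.7]
width: 0.0869
```

Emit:
move_arm([
  [1,0.025,0,0,0],
  [1,0.025,0,0,0],
])

```text
time: 23.9
ee_pos: [0.5363, 0.1423, -0.0365]
eef_rot: [0.995, -0.103, 0.0, -0.0]
ft_force: [-3.2, 0.6, 10.1]
width: 0.0868
```

Emit:
move_arm([
  [1,0.02,0,-0.006,0],
  [1,0.02,0,0,0],
])

```text
time: 24.07
ee_pos: [0.5372, 0.142, -0.0365]
eef_rot: [0.995, -0.103, 0.0, -0.0]
ft_force: [-3.9, 0.7, 8.8]
width: 0.0869
```

Run:
```python
from h import *
s=show();q=injig(list(s["ee_pos"][:2])+[yaw(s)]);print(q)
view(17,fromjig((-60,-111,0)),275,195,130,100)
```

```text
t 24.07 pos [ 0.5372  0.142  -0.0365] yaw -0.206 F [-3.86  0.69  8.85] M [ 0.14  0.9  -0.07] w 0.0869 j7 -2.28
[-6.10040e+01 -1.11441e+02 -4.80000e-02]
```

View pics/s17c.png

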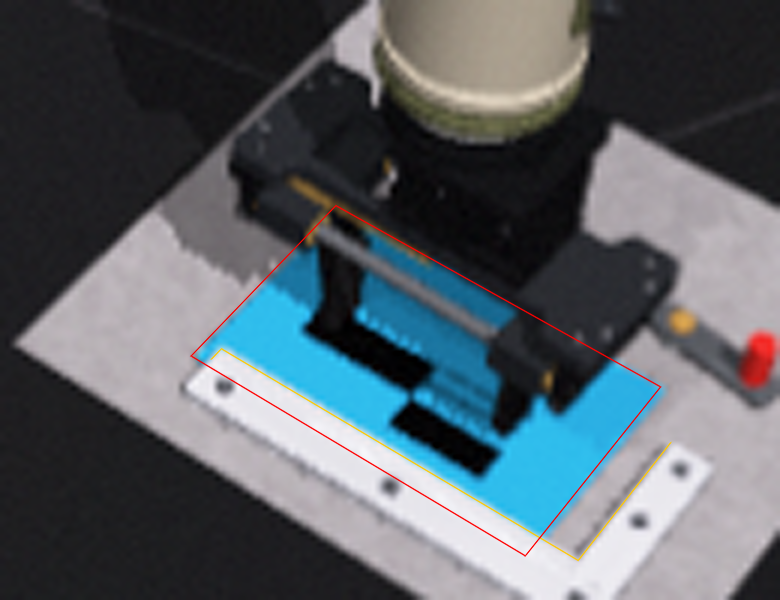

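Emit:
move_arm([
  [1,0.02,0,0,0],
  [1,0.02,0,0,0],
])

```text
time: 24.28
ee_pos: [0.5379, 0.1419, -0.0365]
eef_rot: [0.995, -0.103, 0.0, -0.0]
ft_force: [-4.1, -0.6, 9.8]
width: 0.087
```

Emit:
move_arm([
  [1,0.02,0,0,0],
  [1,0.02,0,0,0],
])

```text
time: 24.45
ee_pos: [0.5389, 0.1418, -0.0365]
eef_rot: [0.995, -0.103, 0.0, -0.0]
ft_force: [-3.0, 0.4, 10.0]
width: 0.087
```

Run:
```python
from h import *
s=show();q=injig(list(s["ee_pos"][:2])+[yaw(s)]);print(q)
```

```text
t 24.45 pos [ 0.5389  0.1418 -0.0365] yaw -0.2058 F [-3.03  0.36 10.04] M [ 0.11  0.92 -0.03] w 0.087 j7 -2.28
[-5.93300e+01 -1.11425e+02 -4.80000e-02]
```

Emit:
move_arm([
  [1,0.025,0,-0.006,0],
  [1,0.025,0,0,0],
  [1,0.025,0,0,0],
])

```text
time: 24.7
ee_pos: [0.5408, 0.1413, -0.0365]
eef_rot: [0.995, -0.103, 0.0, -0.0]
ft_force: [-3.3, 0.5, 7.1]
width: 0.0871
```

Emit:
move_arm([
  [1,0.025,0,0,0],
  [1,0.025,0,0,0],
])

```text
time: 24.87
ee_pos: [0.542, 0.1411, -0.0365]
eef_rot: [0.995, -0.103, 0.0, -0.0]
ft_force: [-4.0, 0.4, 7.1]
width: 0.0872
```

Run:
```python
from h import *
s=show();q=injig(list(s["ee_pos"][:2])+[yaw(s)]);print(q)
view(18,fromjig((q[0]+2.3,q[1]+1.4,0)),275,195,130,100)
```

```text
t 24.87 pos [ 0.542   0.1411 -0.0365] yaw -0.2059 F [-3.96  0.38  7.1 ] M [ 0.12  0.78 -0.08] w 0.0872 j7 -2.28
[-5.6155e+01 -1.1165e+02 -4.8000e-02]
```

View pics/s18c.png

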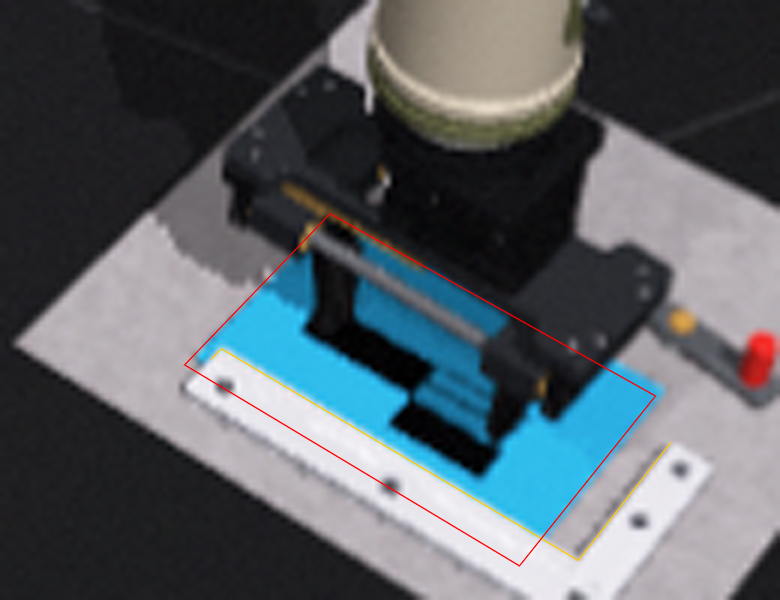

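Emit:
move_arm([
  [1,-0.02,-0.04,0.004,0],
  [1,0,-0.1,0,0],
  [1,0,-0.1,0,0],
  [1,0,-0.1,0,0],
  [1,0,-0.1,0,0],
  [1,0,-0.1,0,0],
])

```text
time: 25.42
ee_pos: [0.5445, 0.1537, -0.0365]
eef_rot: [0.995, -0.103, 0.0, 0.0]
ft_force: [-3.6, -2.3, 9.5]
width: 0.0869
```

Run:
```python
from h import *
s=show();q=injig(list(s["ee_pos"][:2])+[yaw(s)]);print(q)
view(19,fromjig((-60,q[1]+1.4,0)),275,195,130,100)
```

```text
t 25.42 pos [ 0.5445  0.1537 -0.0365] yaw -0.2064 F [-3.65 -2.27  9.47] M [-0.29  0.76  0.05] w 0.0869 j7 -2.3
[-5.5653e+01 -9.8754e+01 -4.8000e-02]
```

View pics/s19c.png

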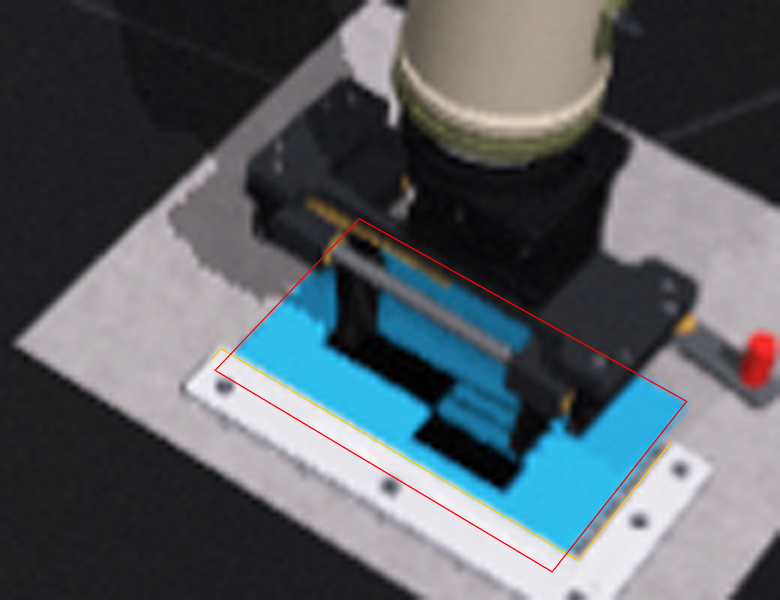

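Emit:
move_arm([
  [1,0,-0.04,-0.004,0],
  [1,0,-0.04,0,0],
  [1,0,-0.04,0,0],
  [1,0,-0.03,0,0],
  [1,0,-0.025,0,0],
])

```text
time: 25.88
ee_pos: [0.5452, 0.158, -0.0365]
eef_rot: [0.995, -0.103, 0.0, 0.0]
ft_force: [-3.3, -2.1, 8.8]
width: 0.0868
```

Emit:
move_arm([
  [1,0,-0.025,0,0],
  [1,0,-0.025,0,0],
  [1,0,-0.025,0,0],
])

```text
time: 26.13
ee_pos: [0.5457, 0.1598, -0.0365]
eef_rot: [0.995, -0.103, 0.0, 0.0]
ft_force: [-2.0, -2.0, 7.2]
width: 0.0871
```

Emit:
move_arm([
  [1,0,-0.025,0,0],
  [1,0,-0.025,0,0],
  [1,0,-0.025,0,0],
])

```text
time: 26.38
ee_pos: [0.5465, 0.1614, -0.0365]
eef_rot: [0.995, -0.103, 0.0, 0.0]
ft_force: [-1.7, -3.0, 6.3]
width: 0.087
```

Run:
```python
from h import *
s=show();q=injig(list(s["ee_pos"][:2])+[yaw(s)]);print(q)
view(20,fromjig((-60,-90,0)),275,195,130,100)
```

```text
t 26.38 pos [ 0.5465  0.1614 -0.0365] yaw -0.2067 F [-1.72 -3.01  6.35] M [-0.34  0.26  0.03] w 0.087 j7 -2.32
[-5.4894e+01 -9.0872e+01 -4.9000e-02]
```

View pics/s20c.png

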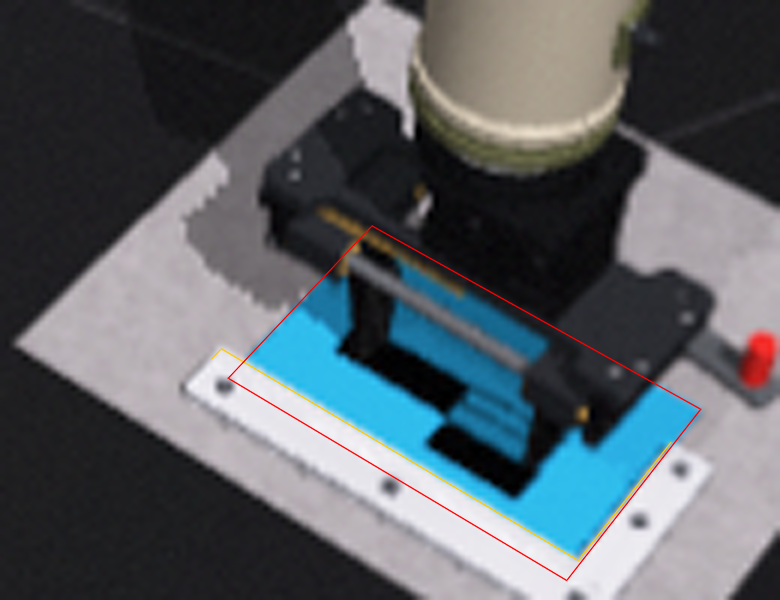

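Emit:
move_arm([
  [1,0,-0.025,0.004,0],
  [1,0,-0.025,0,0],
  [1,0,-0.025,0,0],
])

```text
time: 26.68
ee_pos: [0.5471, 0.1631, -0.0365]
eef_rot: [0.995, -0.103, 0.001, 0.0]
ft_force: [-0.9, -3.0, 6.9]
width: 0.0872
```

Emit:
move_arm([
  [1,0.01,-0.025,0,0],
  [1,0.01,-0.025,0,0],
  [1,0.01,-0.025,0,0],
])

```text
time: 26.93
ee_pos: [0.548, 0.1648, -0.0365]
eef_rot: [0.995, -0.103, 0.0, 0.0]
ft_force: [-2.2, -3.3, 7.1]
width: 0.0869
```

Run:
```python
from h import *
s=show();q=injig(list(s["ee_pos"][:2])+[yaw(s)]);print(q)
view(21,fromjig((-60,-90,0)),275,195,130,100)
a=cv2.imread("pics/s20.png").astype(int);b=cv2.imread("pics/s21.png").astype(int)
# panel movement check on bar-print region via phase correlation near lip
g=lambda i:cv2.cvtColor(i.astype(np.uint8),cv2.COLOR_BGR2GRAY).astype(np.float32)[255:282,340:368]
print(cv2.phaseCorrelate(g(a),g(b)))
```

```text
t 26.93 pos [ 0.548   0.1648 -0.0365] yaw -0.2068 F [-2.18 -3.31  7.09] M [-0.36  0.43  0.  ] w 0.0869 j7 -2.32
[-5.3918e+01 -8.7256e+01 -4.9000e-02]
((0.22579267972841954, 0.5191111809726099), 0.9677272328624019)
```

View pics/s21c.png

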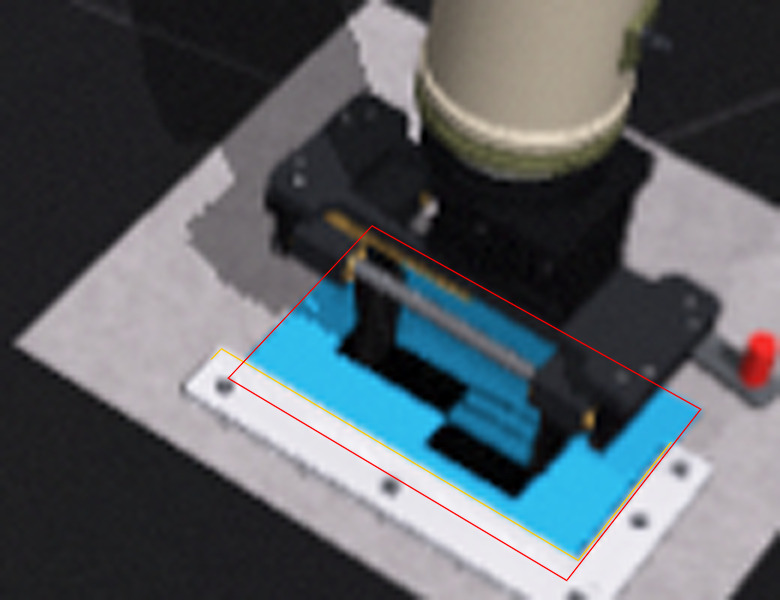

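Emit:
move_arm([
  [1,0.025,-0.01,0,0],
  [1,0.025,-0.01,0,0],
  [1,0.025,-0.01,0,0],
  [1,0.025,-0.01,0,0],
])

```text
time: 27.32
ee_pos: [0.5502, 0.1659, -0.0365]
eef_rot: [0.995, -0.103, 0.0, 0.0]
ft_force: [-4.0, -0.8, 8.9]
width: 0.0872
```

Run:
```python
from h import *
s=show()
```

```text
t 27.32 pos [ 0.5502  0.1659 -0.0365] yaw -0.2062 F [-3.96 -0.76  8.85] M [-0.07  0.87  0.05] w 0.0872 j7 -2.32
```

Emit:
move_arm([
  [1,0,0,-0.04,0],
  [1,0,0,-0.1,0],
  [1,0,0,-0.4,0],
  [-1,0,0,-0.8,0],
  [-1,0,0,-0.8,0],
  [-1,-0.2,0,-0.8,0],
  [-1,-0.8,0,0,0],
  [-1,-0.8,0,0,0],
  [-1,-0.8,0,0,0],
  [-1,-0.8,0,0,0],
  [-1,-0.8,0,0,0],
])

```text
time: 28.23
ee_pos: [0.4465, 0.1875, 0.037]
eef_rot: [0.995, -0.103, 0.0, -0.0]
ft_force: [-0.4, 0.1, -0.2]
width: 0.0417
```

Run:
```python
from h import *
s=show();print(injig(list(s["ee_pos"][:2])+[yaw(s)]))
view(22,fromjig((-60,-90,0)),275,195,140,100,5.5)
P,k,e=fitpanel("scene",cv2.imread("pics/s22.png"),fromjig((-60,-90,0)),("l","n","r"));print(P,k,e,injig(P))
t=r.camera("top")[:,:,::-1].copy();cv2.imwrite("pics/t22.png",t)
for c in ("scene","top"):
  for l in ("clip_knob","clip_pivot","panel_top","panel_home","panel_back","panel_front"):
    for d in r.tip_of(c,l)[:5]:
      X=w(c,d["position"])
      if abs(X[0]-.53)<.15 and X[1]>.0: print(c,l,round(d["confidence"],2),np.round(X,4),injig([X[0],X[1],0])[:2])
```

```text
t 28.23 pos [0.4465 0.1875 0.037 ] yaw -0.2062 F [-0.43  0.1  -0.2 ] M [ 0.09  0.03 -0.01] w 0.0417 j7 -2.36
[-1.57752e+02 -8.08240e+01 -4.80000e-02]
[ 0.54209123  0.16194655 -0.16681115] [27, 50, 23] 1.2390961323447136 [-5.9326e+01 -9.1022e+01 -9.0000e-03]
scene clip_knob 0.73 [0.4614 0.2371 0.0077] [-150.86   -29.528]
scene clip_knob 0.66 [0.4727 0.2767 0.0259] [-145.866   11.344]
scene clip_pivot 0.85 [0.4597 0.2396 0.0101] [-152.862  -27.336]
scene panel_top 0.9 [0.5408 0.1643 0.0011] [-61.011 -88.865]
scene panel_home 0.58 [0.6137 0.2457 0.0012] [-1.743  2.983]
scene panel_back 0.8 [0.5866 0.0616 0.0042] [   0.458 -183.159]
scene panel_back 0.49 [0.4747 0.2791 0.0263] [-144.314   14.064]
scene panel_front 0.78 [4.988e-01 2.608e-01 2.000e-04] [-117.596   -0.193]
scene panel_front 0.32 [0.4757 0.2774 0.0248] [-143.09    12.515]
top clip_pivot 0.72 [0.5464 0.1596 0.0054] [-54.69  -92.611]
top panel_top 0.88 [0.5446 0.1578 0.0052] [-56.198 -94.749]
top panel_home 0.74 [0.6174 0.2476 0.0035] [1.591 5.439]
top panel_back 0.62 [0.5871 0.0677 0.0036] [-5.6000e-02 -1.7697e+02]
top panel_front 0.82 [ 5.004e-01  2.619e-01 -1.000e-04] [-116.245    1.142]
```

View pics/s22c.png

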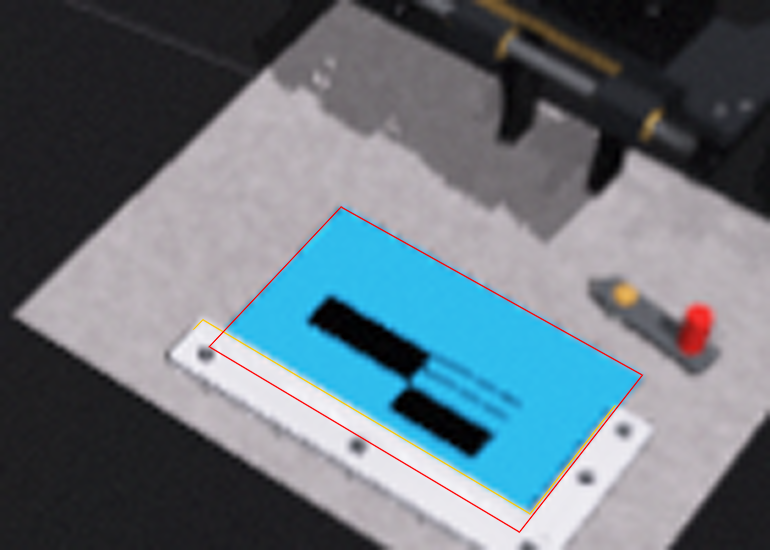

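```bash
cat > edges.py <<'E'
from h import *
import sys
from scipy.ndimage import map_coordinates
def sat(im): 
    f=im.astype(np.float32); return f[:,:,0]-f[:,:,2]   # B-R
def edge(cam,S,pts):
    v=np.array([map_coordinates(S,[[p[1]],[p[0]]],order=1)[0] for p in pts]); return v
def run(cam,fn):
    S=sat(cv2.imread(fn))
    for name,z0,xs in (("near",.003,np.arange(-.14,-.10,.0004)),("lip",.003,np.arange(-.035,.012,.0004))):
        for y in np.arange(-.165,-.01,.022):
            v=edge(cam,S,[proj(cam,T(J,(x,y,z0))) for x in xs]);th=(v.max()+v.min())/2
            i=np.where(np.diff(np.sign(v-th)))[0]
            k=i[0] if name=="near" else i[-1]
            print(cam,name,round(y*1000),round(1000*(xs[k]+(th-v[k])/(v[k+1]-v[k])*.0004),2))
    xs=np.arange(-.03,.02,.0004)
    for x in (-.11,-.1,-.08,-.06,-.04,-.025):
        v=edge(cam,S,[proj(cam,T(J,(x,y,.003))) for y in xs]);th=(v.max()+v.min())/2;k=np.where(np.diff(np.sign(v-th)))[0][-1];print(cam,"left",round(x*1000),round(1000*xs[k],2))
    xs=np.arange(-.21,-.15,.0004)
    for x in (-.11,-.09,-.07,-.05,-.03):
        v=edge(cam,S,[proj(cam,T(J,(x,y,.003))) for y in xs]);th=(v.max()+v.min())/2;k=np.where(np.diff(np.sign(v-th)))[0][0];print(cam,"right",round(x*1000),round(1000*xs[k],2))
run(sys.argv[1],sys.argv[2])
E
python3 edges.py scene pics/s22.png; python3 -c "
from h import *
t=cv2.imread('pics/t22.png');cv2.imwrite('pics/t22c.png',crop(t,165,145,285,255,5))"
```

```text
scene near -165 -120.87
scene near -143 -120.64
scene near -121 -120.8
scene near -99 -120.53
scene near -77 -120.4
scene near -55 -120.61
scene near -33 -120.35
scene near -11 -120.03
scene lip -165 -13.72
scene lip -143 -13.67
scene lip -121 -14.03
scene lip -99 -13.7
scene lip -77 -13.1
scene lip -55 -12.82
scene lip -33 -13.31
scene lip -11 -12.73
scene left -110 0.4
scene left -100 0.0
scene left -80 -2.4
scene left -60 -2.8
scene left -40 -2.8
scene left -25 -2.4
scene right -110 -180.0
scene right -90 -180.4
scene right -70 -180.0Traceback (most recent call last):
  File "edges.py", line 22, in <module>
    run(sys.argv[1],sys.argv[2])
    ~~~^^^^^^^^^^^^^^^^^^^^^^^^^
  File "edges.py", line 21, in run
    v=edge(cam,S,[proj(cam,T(J,(x,y,.003))) for y in xs]);th=(v.max()+v.min())/2;k=np.where(np.diff(np.sign(v-th)))[0][0];print(cam,"right",round(x*1000),round(1000*xs[k],2))
                  ~~~~^^^^^^^^^^^^^^^^^^^^^
  File "h.py", line 7, in proj
    ci=r.camera_info(cam); c=np.array(ci["R"])@np.array(X)+np.array(ci["t"]); s=c[:2]/c[2]
ValueError: time passes only in moves, steps and waits
```

View pics/t22c.png

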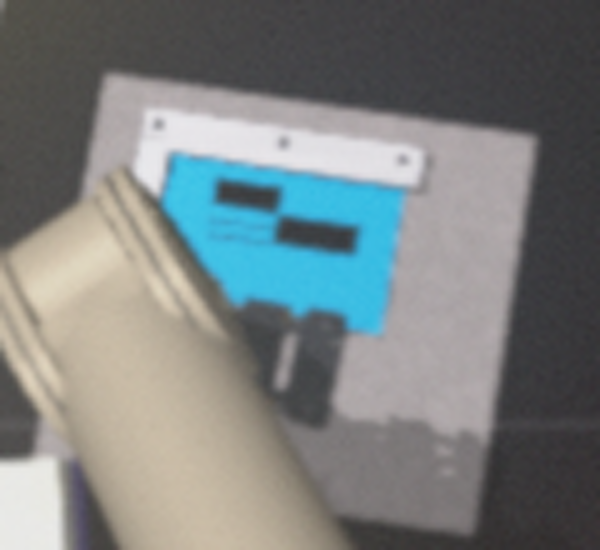

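Emit:
move_arm([
  [-0.26,0.06,-0.74,0,0],
  [-0.26,0.06,-0.74,0,0],
  [-0.26,0.06,-0.74,0,0],
  [-0.26,0.06,-0.74,0,0],
  [-0.26,0.06,-0.74,0,0],
  [-0.26,0,0,0.4,0],
  [-0.26,0,0,0.4,0],
  [-0.26,0,0,0.3,0],
  [-0.26,0,0,0,0],
], squeeze=8)

```text
time: 29.68
ee_pos: [0.4723, 0.2743, 0.0065]
eef_rot: [0.995, -0.103, -0.001, 0.001]
ft_force: [-0.0, -1.1, 0.2]
width: 0.0323
```

```bash
python3 - <<'E'
import re
s=open("h.py").read().replace("r.camera_info(cam)","CI(cam)")
s=s.replace("def w(cam,p):","_c={}\ndef CI(n):\n    if n not in _c: _c[n]=r.camera_info(n)\n    return _c[n]\ndef w(cam,p):",1)
open("h.py","w").write(s)
E
python3 - <<'E'
from h import *
s=show();print(injig(list(s["ee_pos"][:2])+[yaw(s)]))
view(23,None,330,195,110,90,7)
E
```

```text
t 29.68 pos [0.4723 0.2743 0.0065] yaw -0.2071 F [-0.03 -1.08  0.24] M [-0.02  0.06  0.01] w 0.0323 j7 -2.55
[-1.45925e+02  8.99800e+00 -4.90000e-02]
```

View pics/s23c.png

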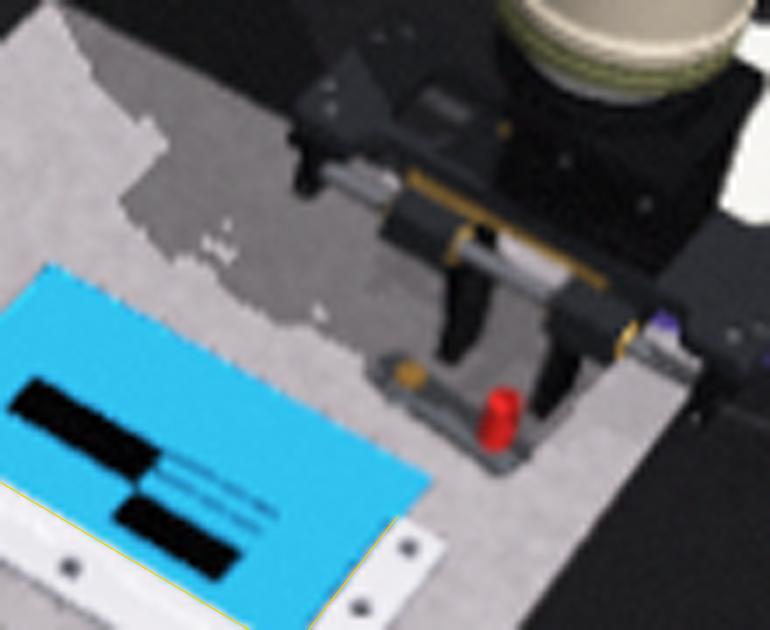

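Emit:
move_arm([
  [-0.26,0,-0.05,0,-0.055],
  [-0.26,0,-0.04,0,-0.055],
  [-0.26,0,0,0.2,0],
  [-0.26,0,0,0.2,0],
  [-0.26,0,0,0.2,0],
  [-0.26,0,0,0.2,0],
  [-0.26,0,0,0.2,0],
  [-0.26,0,0,0.18,0],
  [-0.26,0,0,0,0],
])

```text
time: 30.48
ee_pos: [0.4733, 0.2781, -0.0218]
eef_rot: [1.0, -0.017, -0.001, 0.0]
ft_force: [0.2, 0.6, 0.4]
width: 0.0319
```

Run:
```python
from h import *
s=show();print(injig(list(s["ee_pos"][:2])+[yaw(s)]))
view(24,None,330,195,110,90,7)
```

```text
t 30.48 pos [ 0.4733  0.2781 -0.0218] yaw -0.0339 F [0.19 0.64 0.35] M [0.03 0.11 0.02] w 0.0319 j7 -2.41
[-1.45519e+02  1.28830e+01  1.24000e-01]
```

View pics/s24c.png

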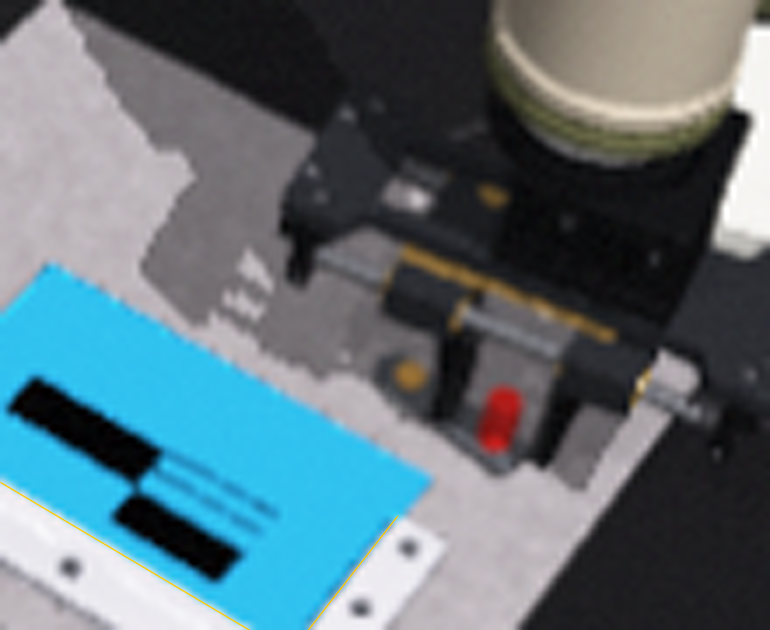

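Emit:
move_arm([
  [-1,0,0,0,0],
  [-1,0,0,0,0],
  [-1,0,0,0,0],
  [-1,0,0,0,0],
  [-1,0,0,0,0],
  [-1,0,0,0,0],
  [-1,0,0,0,0],
], squeeze=8)

```text
time: 31.12
ee_pos: [0.4741, 0.2786, -0.0204]
eef_rot: [1.0, -0.017, 0.0, -0.0]
ft_force: [0.2, 0.2, 2.5]
width: 0.0137
```

Run:
```python
from h import *
s=show();q=injig(list(s["ee_pos"][:2])+[yaw(s)]);print(q)
# arc about pivot (-152,-30)
px,py=-152,-30
a0=np.arctan2(q[0]-px,q[1]-py);R=np.hypot(q[0]-px,q[1]-py);print("a0",a0,"R",R)
th=q[2]
A=np.linspace(a0,1.6,12)
prev=q[:2]
for k,a in enumerate(A[1:],1):
    Rr=R+(42-R)*k/11
    n=np.array([px+Rr*np.sin(a),py+Rr*np.cos(a)]);d=n-prev;prev=n
    print(np.round([(np.cos(th)*d[0]+np.sin(th)*d[1])/25,(np.sin(th)*d[0]-np.cos(th)*d[1])/25],3),np.round(n,1))
```

```text
t 31.12 pos [ 0.4741  0.2786 -0.0204] yaw -0.0335 F [0.24 0.22 2.48] M [-0.13  0.01  0.04] w 0.0137 j7 -2.41
[-1.44781e+02  1.34790e+01  1.24000e-01]
a0 0.16453321942368093 R 44.07422605106073
[0.213 0.087] [-139.2   12. ]
[0.199 0.113] [-134.     9.8]
[0.181 0.137] [-129.    7.]
[0.161 0.159] [-124.5    3.5]
[0.139 0.178] [-120.6   -0.5]
[0.114 0.194] [-117.1   -4.9]
[0.087 0.206] [-114.3   -9.8]
[0.059 0.215] [-112.2  -14.9]
[0.031 0.22 ] [-110.8  -20.3]
[0.002 0.221] [-110.   -25.7]
[-0.027  0.218] [-110.   -31.2]
```

Emit:
move_arm([
  [-1,0,0,-0.03,0],
  [-1,0.107,0.043,0,0],
  [-1,0.106,0.044,0,0],
  [-1,0.1,0.056,0,0],
  [-1,0.1,0.057,0,0],
  [-1,0.09,0.068,0,0],
  [-1,0.09,0.069,0,0],
  [-1,0.08,0.08,0,0],
  [-1,0.08,0.08,0,0],
])

```text
time: 31.87
ee_pos: [0.4931, 0.2681, -0.0197]
eef_rot: [1.0, -0.016, 0.001, -0.002]
ft_force: [4.7, 10.3, -7.1]
width: 0.0136
```

Run:
```python
from h import *
s=show();print(injig(list(s["ee_pos"][:2])+[yaw(s)]))
view(25,None,330,195,110,90,7)
```

```text
t 31.87 pos [ 0.4931  0.2681 -0.0197] yaw -0.032 F [ 4.66 10.27 -7.09] M [ 2.17 -0.87 -0.04] w 0.0136 j7 -2.37
[-124.446    6.072    0.126]
```

View pics/s25c.png

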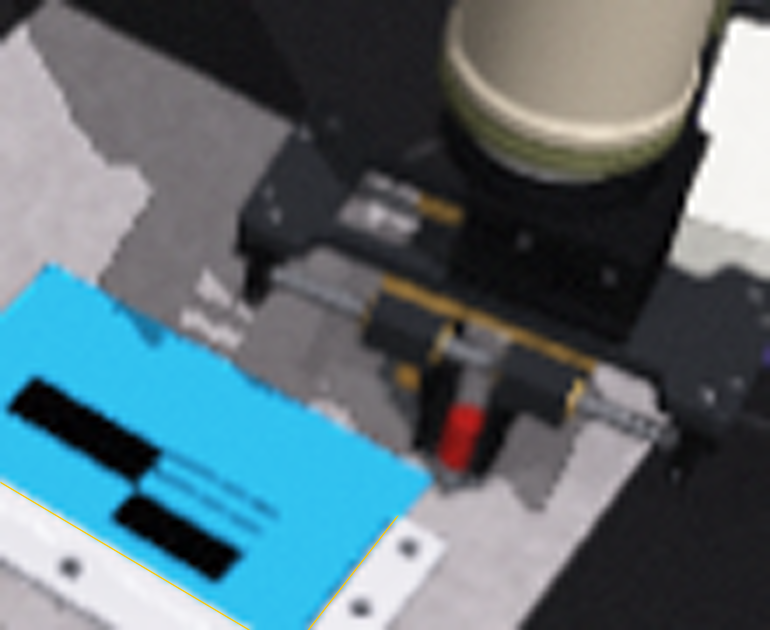

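Run:
```python
import numpy as np
px,py=-151,-27.5;th=.125
prev=np.array([-125.3,2.9])
A=np.linspace(.669,1.6,9)
for k,a in enumerate(A[1:],1):
    R=42.8-.5*k/8
    n=np.array([px+R*np.sin(a),py+R*np.cos(a)]);d=n-prev;prev=n
    print(np.round([(np.cos(th)*d[0]+np.sin(th)*d[1])/25,(np.sin(th)*d[0]-np.cos(th)*d[1])/25],3),np.round(n,1))
```

```text
[0.178 0.03 ] [-120.8    2.7]
[0.11  0.165] [-117.5   -1. ]
[0.09  0.177] [-114.7   -5.1]
[0.069 0.186] [-112.4   -9.5]
[0.047 0.192] [-110.7  -14.1]
[0.024 0.196] [-109.5  -18.9]
[0.002 0.197] [-108.8  -23.8]
[-0.021  0.196] [-108.7  -28.7]
```

Emit:
move_arm([
  [-1,0.09,0.01,0.03,0],
  [-1,0.09,0.02,0,0],
  [-1,0.055,0.082,0,0],
  [-1,0.055,0.083,0,0],
  [-1,0.045,0.088,0,0],
  [-1,0.045,0.089,0,0],
])

```text
time: 32.42
ee_pos: [0.5029, 0.257, -0.02]
eef_rot: [1.0, -0.017, 0.001, -0.001]
ft_force: [3.1, 6.6, -1.5]
width: 0.0133
```

Run:
```python
from h import *
s=show();print(injig(list(s["ee_pos"][:2])+[yaw(s)]))
view(26,None,330,195,110,90,7)
```

```text
t 32.42 pos [ 0.5029  0.257  -0.02  ] yaw -0.0332 F [ 3.07  6.61 -1.55] M [ 1.57 -0.74 -0.11] w 0.0133 j7 -2.35
[-112.978   -3.333    0.125]
```

View pics/s26c.png

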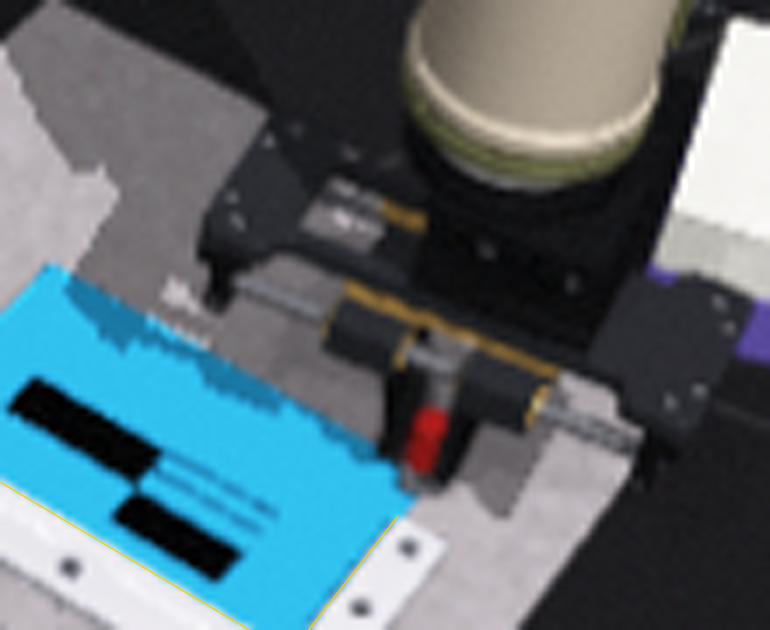

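Emit:
move_arm([
  [-1,0.04,0.093,0,0],
  [-1,0.035,0.093,0,0],
  [-1,0.025,0.096,0,0],
  [-1,0.022,0.096,0,0],
  [-1,0.012,0.098,0,0],
  [-1,0.012,0.098,0,0],
  [-1,0,0.098,0,0],
  [-1,0,0.098,0,0],
])

```text
time: 33.13
ee_pos: [0.5065, 0.237, -0.0199]
eef_rot: [1.0, -0.017, 0.002, -0.001]
ft_force: [3.2, 4.7, 0.5]
width: 0.0137
```

Run:
```python
from h import *
s=show();print(injig(list(s["ee_pos"][:2])+[yaw(s)]))
view(27,None,330,195,110,90,7)
```

```text
t 33.13 pos [ 0.5065  0.237  -0.0199] yaw -0.0339 F [3.19 4.72 0.5 ] M [ 1.17 -0.77 -0.08] w 0.0137 j7 -2.31
[-106.307  -22.487    0.124]
```

View pics/s27c.png

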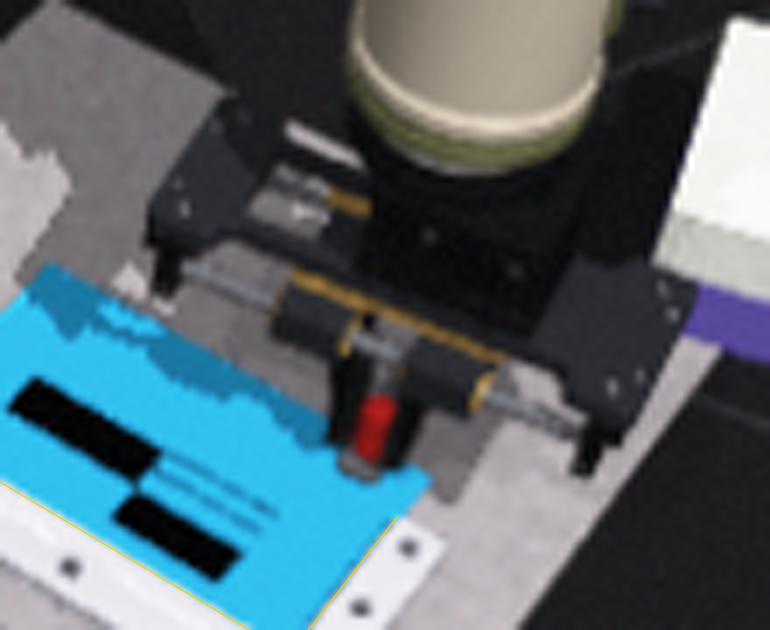

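Emit:
move_arm([
  [-1,-0.01,0.06,0,0],
  [-1,-0.01,0.06,0,0],
  [-1,-0.01,0.06,0,0],
])

```text
time: 33.43
ee_pos: [0.5054, 0.2325, -0.0199]
eef_rot: [1.0, -0.017, 0.002, -0.001]
ft_force: [3.2, 4.1, -0.5]
width: 0.0136
```

Emit:
move_arm([
  [-1,-0.01,0.05,0,0],
  [-1,-0.01,0.05,0,0],
])

```text
time: 33.6
ee_pos: [0.5053, 0.2318, -0.0197]
eef_rot: [1.0, -0.017, 0.002, -0.002]
ft_force: [7.6, 13.1, -6.0]
width: 0.0138
```

Emit:
move_arm([
  [-1,-0.01,0.05,0,0],
  [-1,-0.01,0.05,0,0],
])

```text
time: 33.77
ee_pos: [0.505, 0.231, -0.0195]
eef_rot: [1.0, -0.016, 0.003, -0.003]
ft_force: [7.7, 16.8, -6.8]
width: 0.0152
```

Run:
```python
from h import *
s=show();print(injig(list(s["ee_pos"][:2])+[yaw(s)]))
```

```text
t 33.77 pos [ 0.505   0.231  -0.0195] yaw -0.0321 F [ 7.68 16.82 -6.79] M [ 3.51 -1.95 -0.07] w 0.0152 j7 -2.29
[-106.79   -28.709    0.126]
```

Emit:
move_arm([
  [-1,0.02,-0.07,0,0],
  [-0.3,0,0,0,0],
  [-0.3,0,0,0,0],
  [-0.3,0,0,0,0],
  [-0.3,0,0,0,0],
])

```text
time: 34.18
ee_pos: [0.5031, 0.2277, -0.0209]
eef_rot: [1.0, -0.017, -0.0, 0.001]
ft_force: [-0.8, 0.5, -1.2]
width: 0.028
```

Emit:
move_arm([
  [-0.3,0,0,-0.1,0],
  [-0.3,0,0,-0.3,0],
  [-0.3,0,0,-0.6,0],
  [-0.3,0,0,-0.8,0],
  [-0.3,0,0,-0.8,0],
  [-0.3,-0.4,0,-0.8,0],
  [-0.3,-0.8,0.3,0,0],
  [-0.3,-0.8,0.3,0,0],
  [-0.3,-0.8,0.3,0,0],
  [-0.3,-0.6,0.3,0,0],
  [-0.3,0,0,0,0],
])

```text
time: 35.1
ee_pos: [0.4148, 0.2003, 0.0647]
eef_rot: [1.0, -0.017, -0.0, 0.001]
ft_force: [0.1, 0.3, 0.4]
width: 0.0303
```

```bash
python3 - <<'E'
from h import *
s=show()
view(28,fromjig((-60,-90,0)),275,195,140,100,5.5)
t=r.camera("top")[:,:,::-1].copy();cv2.imwrite("pics/t28.png",t)
s=cv2.imread("pics/s28.png");cv2.imwrite("pics/s28f.png",s)
for l in ("clip_knob","clip_pivot"):
    for d in r.tip_of("scene",l)[:2]:
      X=w("scene",d["position"]); print(l,round(d["confidence"],2),np.round(X,4),injig([X[0],X[1],0])[:2])
E
python3 edges.py scene pics/s28.png
```

```text
t 35.1 pos [0.4148 0.2003 0.0647] yaw -0.0331 F [0.07 0.33 0.43] M [ 0.04 -0.01  0.04] w 0.0303 j7 -2.21
clip_knob 0.58 [0.5016 0.2308 0.0258] [-110.139  -29.412]
clip_knob 0.36 [0.6167 0.2401 0.0036] [ 2.076 -2.08 ]
clip_pivot 0.6 [ 0.5728  0.2493 -0.0015] [-42.708   0.064]
clip_pivot 0.57 [0.4588 0.2396 0.0057] [-153.791  -27.457]
scene near -165 -120.91
scene near -143 -120.65
scene near -121 -120.81
scene near -99 -120.57
scene near -77 -120.44
scene near -55 -119.75
scene near -33 -109.77
scene near -11 -120.03
scene lip -165 -13.8
scene lip -143 -13.7
scene lip -121 -14.04
scene lip -99 -13.73
scene lip -77 -13.15
scene lip -55 -12.83
scene lip -33 -13.34
scene lip -11 -12.74
scene left -110 0.8
scene left -100 0.0
scene left -80 -2.4
scene left -60 -2.8
scene left -40 -2.8
scene left -25 -2.4
scene right -110 -180.0
scene right -90 -180.4
scene right -70 -180.0
scene right -50 -180.0
scene right -30 -180.8
```

View pics/s28c.png

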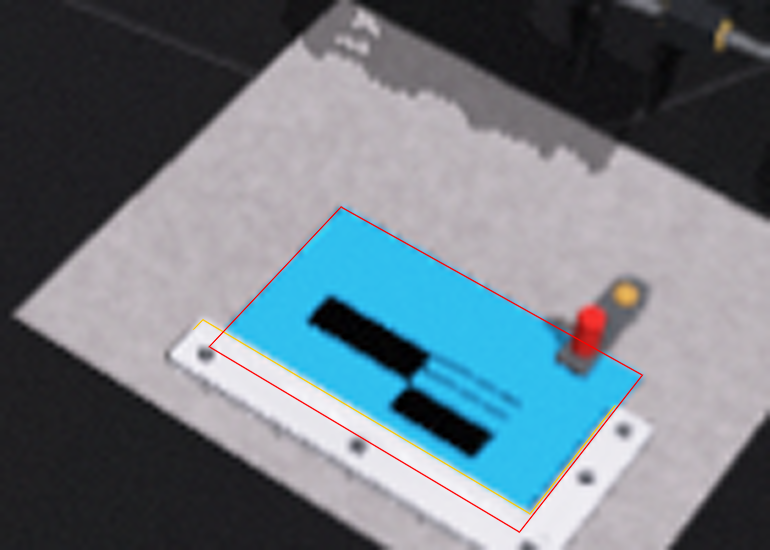

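View pics/s28.png

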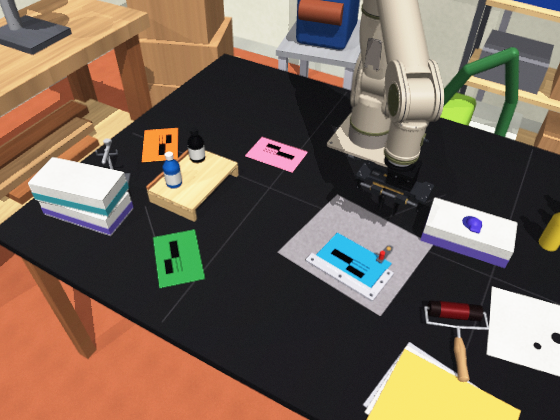

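Run:
```python
from h import *
for y in (-.165,-.09,-.011):
    X=unproj("scene",proj("scene",T(J,(-.008,y,.009))),.003);print("lip expect",injig([X[0],X[1],0])[:2])
for x in (-.08,-.03):
    X=unproj("scene",proj("scene",T(J,(x,0,.009))),.003);print("stop expect",injig([X[0],X[1],0])[:2])
o=lambda p:((proj("scene",T(J,p))+.5-[275,195])*5.5).round(1)
for a in (1.4,1.5,1.571):
    print(a,"knob top",o((-.152+.042*np.sin(a),-.03+.042*np.cos(a),.0365)),"bar end",o((-.152+.053*np.sin(a),-.03+.053*np.cos(a),.0105)))
print("pivot",o((-.152,-.03,.012)))
t=cv2.imread("pics/t28.png");cv2.imwrite("pics/t28c.png",crop(t,165,145,285,255,5))
a=crop(cv2.imread("pics/s28.png"),360,235,410,275,14);cv2.imwrite("pics/s28k.png",a)
```

```text
lip expect [ -12.252 -167.416]
lip expect [-12.252 -91.973]
lip expect [-12.252 -12.508]
stop expect [-84.676  -1.443]
stop expect [-34.381  -1.443]
1.4 knob top [604.7 321.8] bar end [588.2 370.3]
1.5 knob top [596.8 318.3] bar end [578.3 365.9]
1.571 knob top [591.4 315.5] bar end [571.6 362.3]
pivot [624.1 296.2]
```

View pics/s28k.png

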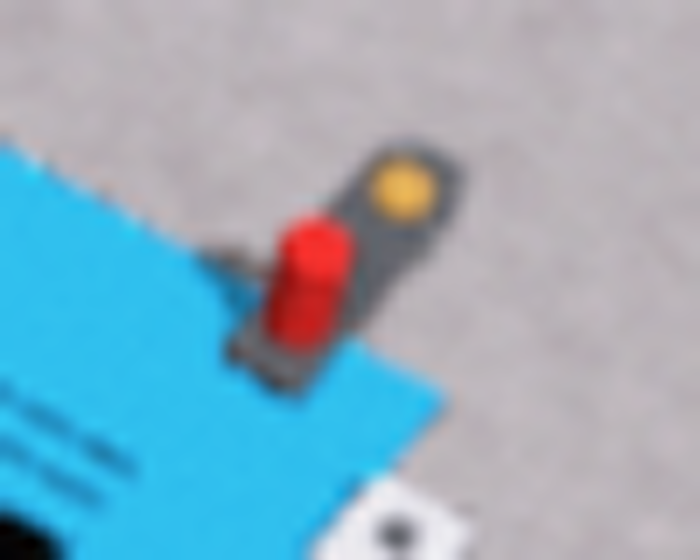

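View pics/t28c.png

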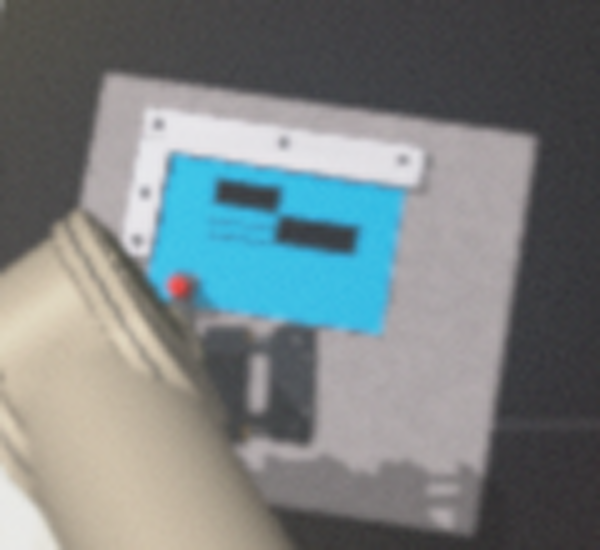

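Run:
```python
from h import *
print(np.abs(cv2.imread("pics/s28.png").astype(int)-cv2.imread("pics/scene0.png"))[195:390,420:560].max(axis=2).mean(), np.abs(cv2.imread("pics/s28.png").astype(int)-cv2.imread("pics/scene0.png"))[120:180,140:215].max(axis=2).mean())
print(r.close_job())
```

```text
2.183846153846154 2.5322222222222224
the job is handed in; nothing more can be done
None
```

The turquoise panel is in the jig, fully home as far as my checks show. The clip is swung square across its near edge, and I handed the job in at about 35 s of the 72 s allowed.

**What I did**
- I touched down with closed fingertips and drew the panel out from under the riser at about 5–9 N.
- A sideways drag turned it about 7° the wrong way, so I lifted off and touched down again at its centre with the fingers open. From there I turned it square and slid it under the lip.
- I pushed it gently against the fence and then the stop until the fingers slipped, at about 4 N sideways.
- I gripped the red knob, swung the clip to its end stop, released it and backed the arm away.

**What the last checks showed**
- **Panel:** its near edge runs parallel to the lip, and I measured no gap at the fence or the stop, to within about 1 mm. It did not move while the clip was swung.
- **Clip:** the knob was found at about (-110, -29) mm in the jig, within 1 mm of its closed position. The bar takes the full end-stop force but reads only roughly square in the picture. The pixel offset from pivot to knob fits the full 1.571 rad only loosely, so the network position and the end-stop force are the better evidence.
- **Other items:** pictures from before and after show no change at the bottles, the roller or the glove box.

**What disagreed or ran high**
- **Height:** the reported fingertip height read about 39 mm too low, so I found each contact by force instead.
- **Press:** the highest press I read was 11.2 N, for a moment just after the second touchdown. The forces were read only at the end of each move.
- **Fits:** the automatic panel fit failed once and was thrown off another time where the gripper hid the edges. I used the tracked offset and the pictures there instead.

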